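# Slide a battery into the free charging bay

## Robot

A 6-joint arm with a two-finger parallel gripper is mounted at the origin on the work surface. World frame = base frame: x ahead of the robot, y to its left, z up, the work surface at z = 0. Lengths are in m, angles in rad, forces in N, time in s.
With the tool pointing down it reaches from about 0.35 to 0.875 m from the base axis. Payload 15.5 kg.
Tool frame: the origin (TCP) lies at the very end of the fingers, on their centre line; the grasp point (between the pads) lies 19 mm behind it; x points along the fingers, z is the direction in which the jaws open and shut, and the axes are right-handed (so a half turn about x gives the same grasp; the last joint's range is limited). The gripper opens to 85 mm and grips with 20 to 120 N. Pads are 22 mm wide; open, the fingers measure 114 mm over their backs; the gripper's body (76 mm by 85 mm) begins 54 mm behind the grasp point. The pads swing forward as they close: fully open they stand 13 mm farther back than shut.
Start: joints at [1.226, 0.494, 1.345, -0, 1.302, -0.096], TCP at [0.155, 0.606, 0.231] pointing down, gripper open.
Joint ranges: [-2.91, 2.91], [-0.82, 2.16], [0.22, 2.67], [-1.22, 4.37], [0.12, 2.79], [-3.08, 3.08]. Speed limits (rad/s): [1.89, 1.89, 2.57, 3.01, 3.01, 3.01].

## Interface

Orientations are given as a unit quaternion [w, x, y, z].
In Python, from rig import r, capture, ticket gives the robot as it stands.
- The arm moves only by the shell command python3 -m handwheel 'ROWS' [FORCE]. ROWS is JSON, a list of rows, each a list of 3 entries, a list of its own where there are three numbers: the closure, from -1 (fully open) to 1 (shut), then the shift along the world's x, y, z in cm, then the turn about the world's z in degrees. In form: [[fingers, [dx, dy, dz], roll], ...]. A call has 1 to 20 rows; each row shifts and turns the commanded pose from where the row before left it; what a row does not reach is not made up. A row lasts 1/10 s, in which the tool goes at most 50 mm and 8.59 degrees, less where a joint would pass 70% of its speed; a pose out of reach is approached as far as the arm can. A call is refused whole if a number of a shift passes 5 or a number of a turn 8.59, either way. A call with a gripper value outside its range is refused whole. The fingers move at their own pace and stop on an object; FORCE is the grip in N (left out, the last holds). Time passes only in rows, so rows that do not move let the fingers close. It gives the time, the measured TCP pose, the force and the opening at its end, in the units of the state.
- r.observe(): the state, without advancing time (a new reading comes with each control period).
- capture(name): name is "side" or "top" or "wrist"; returns a dict with "pixels" (384x512x3 uint8, blue, green, red), "intrinsics" (3x3 intrinsics, pixels), "position" and "rotation" of the camera in the world. Camera axes: x right, y up, looking along -z (the intrinsics and any distortion apply to the point x, -y, -z); pixel columns grow to the right and rows downward; lengths in m; the calibration is good to about 2 mm. A picture is of the moment at which its call begins. There is no depth.
- ticket.finish_job(): hands the job in, once; it reports no verdict.
The state is a dict: "clock": time; "joints": joint angles; "joint_velocities": joint speeds; "effort": joint torques, N m; "eef_pos": TCP position; "tool_rot": TCP orientation; "wrist_force": force on the tool from outside, world axes, zero at the start; "wrist_torque": the same for the moment, N m; "grip_width": finger opening in m.
Only numpy, scipy, OpenCV 4.12 (cv2) and the standard library are available. Lean on these libraries where they do the work, as an engineer would, in place of code of your own. Each camera call takes 0.05 s, during which the arm holds its last target.

## Task

Slide the motorcycle battery that stands out on the bench into the empty bay of the charging rack, square and fully home against the bay's buffers. It is heavy and stands on a narrow foot, so push it with the fingers low down, near its base, so that it slides without tipping; do not grip it, lift it or drag it by its top. Leave the batteries already on charge and everything else on the bench where they are.

Things in the scene. Friction and masses are not known exactly. Their poses are not given: they have to be found in the camera images.
- battery: Loose motorcycle battery to slide: black case 71 (own x) x 114 (own y) x 106 mm high, plain box up to 90 mm, then lid and two small terminals. Origin: centre of its underside; x normal to the broad faces (grey labels). 1.6 to 2.2 kg, bench friction 0.5 to 0.7: slides under 8 to 15 N, stays where left. Pushed on a broad face under 40 mm up it slides; over 50 mm it may tip
- battery_mid (a point): Point inside the loose battery at its centre, 53 mm above its underside; own axes as the battery's. At the start the battery stands upright in front of the rack, on the robot's side, its centre 135 to 165 mm before its home place and up to 80 mm to either side of the bay's centre line, turned up to 0.3 rad from square
- bay: Empty bay, one of three equal bays side by side, 162 mm apart; which one varies. Origin on the bench where the centre of the battery's underside lies when fully home; x into the bay, away from the robot, y left. No floor plate. Guides 32 mm high, 4 mm thick, inner faces at y = -65 and +65 mm, from x = -36 to +40 mm. Rack turned up to 0.12 rad. Charger 80 mm high from x = +49 mm
- bay_mouth (a point): Middle of the empty bay's mouth, on the bench, 58 mm before the bay's origin, axes as the bay's: here the flared guide ends stand 150 mm apart, and they narrow to 130 mm by x = -36 mm of the bay
- bay_stop (a point): Middle of the empty bay's back stop, 36 mm beyond the bay's origin, 20 mm above the bench: the plane of two rubber buffers (20 mm across, 72 mm apart) that the battery's far broad face meets when home. The stop is 36 mm high and fixed
- battery_b: Bystander: an equal battery already in another bay, a black box 71 (own x, across its broad faces) x 114 (own y) x 106 mm high, origin at the centre of its underside
- battery_c: Bystander: an equal battery already in the remaining bay, a black box 71 (own x, across its broad faces) x 114 (own y) x 106 mm high, origin at the centre of its underside
- tub: Bystander: round plastic tub of terminal screws with a grey lid, 60 mm across, 48 mm high, standing on the bench about 285 mm to the left of the empty bay's centre line and in front of the rack. Origin at the centre of its underside
- socket: Bystander: dark steel impact socket, 36 mm across, 55 mm high, standing on the bench about 285 mm to the right of the empty bay's centre line and in front of the rack. Origin at the centre of its underside
- spanner: Bystander: steel spanner 190 mm long lying near the robot on its left. Origin under its middle, own x along it
- driver: Bystander: screwdriver 200 mm long with a black handle lying near the robot on its right. Origin under its middle, own x along it
Mind the look-alikes: they are no part of the job. Leave any red look-alike of the battery alone.

How it is judged:
By the outcome, as a careful person would: the job done as asked, in the order asked, and still so for the second after the job is handed in, with the robot touching nothing.
It also fails if it takes over 67 s, if anything falls off the work surface, if the arm or the gripper's body presses on something with over 40 N, if the wrist force passes 120 N, or if a joint passes its speed limit or range.

## Working session

There is one attempt and no reset: what is moved stays moved. The work goes in short steps, Python scripts to look and compute and a shell command to move; the robot and the scene stay as the last step left them, time stands still between calls to the robot, and variables do not carry over. Pictures are saved under pics/ and viewed, and the job is handed in when it is done.

```bash
ls; mkdir -p pics; python3 - <<'E'
from rig import r,capture
import cv2,numpy as np,json
o=r.observe(); print({k:np.round(v,3).tolist() for k,v in o.items()})
for n in("side","top"):
    c=capture(n); cv2.imwrite(f"pics/{n}0.png",c["pixels"])
    print(n,np.round(c["intrinsics"],1).tolist(),np.round(c["position"],3),np.round(c["rotation"],3).tolist(),[k for k in c])
    np.savez(f"{n}0.npz",**{k:np.array(v) for k,v in c.items()})
E
```

```text
pics
{'clock': 0.0, 'joints': [1.226, 0.494, 1.346, -0.0, 1.302, -0.096], 'joint_velocities': [0.0, -0.001, -0.001, 0.001, 0.0, -0.0], 'effort': [0.001, -88.212, -38.389, -0.0, 0.01, -0.0], 'eef_pos': [0.154, 0.605, 0.231], 'tool_rot': [0.558, -0.434, 0.559, 0.434], 'wrist_force': [0.304, -0.155, -0.052], 'wrist_torque': [-0.062, 0.031, 0.003], 'grip_width': 0.085}
side [[448.6, 0.0, 254.1], [0.0, 448.6, 193.7], [0.0, 0.0, 1.0]] [-0.318 -0.983  0.887] [0.825, 0.445, -0.166, -0.307] ['pixels', 'intrinsics', 'position', 'rotation']
top [[465.1, 0.0, 252.5], [0.0, 465.1, 195.3], [0.0, 0.0, 1.0]] [ 0.184 -0.003  1.619] [0.712, 0.078, -0.072, -0.694] ['pixels', 'intrinsics', 'position', 'rotation']
```

View pics/top0.png

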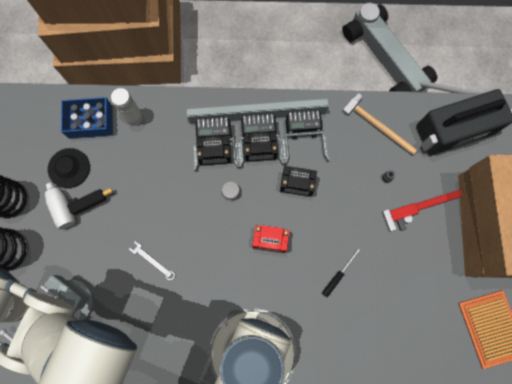

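View pics/side0.png

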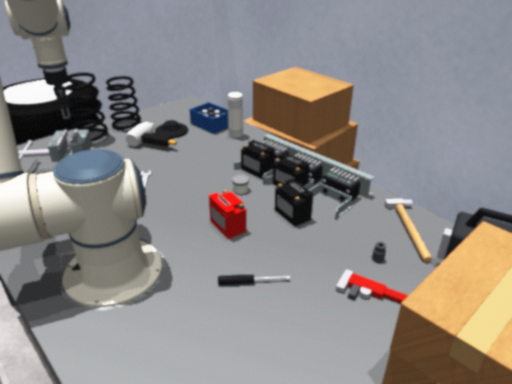

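Top view: loose black battery at about (299,181), red look-alike at (271,238); two charged batteries at (214,150) and (261,146); empty bay is the rightmost, around (307,140). The tub is at (231,190) and the socket at (388,177). I'll confirm with an enlarged crop.

```bash
python3 - <<'E'
import cv2,numpy as np
a=np.load("top0.npz")["pixels"][85:210,180:345]; cv2.imwrite("pics/topc.png",cv2.resize(a,None,fx=4.8,fy=4.8,interpolation=cv2.INTER_CUBIC))
a=np.load("side0.npz")["pixels"][130:250,225:385]; cv2.imwrite("pics/sidec.png",cv2.resize(a,None,fx=5,fy=5,interpolation=cv2.INTER_CUBIC))
E
```

```text
(no output)
```

View pics/topc.png

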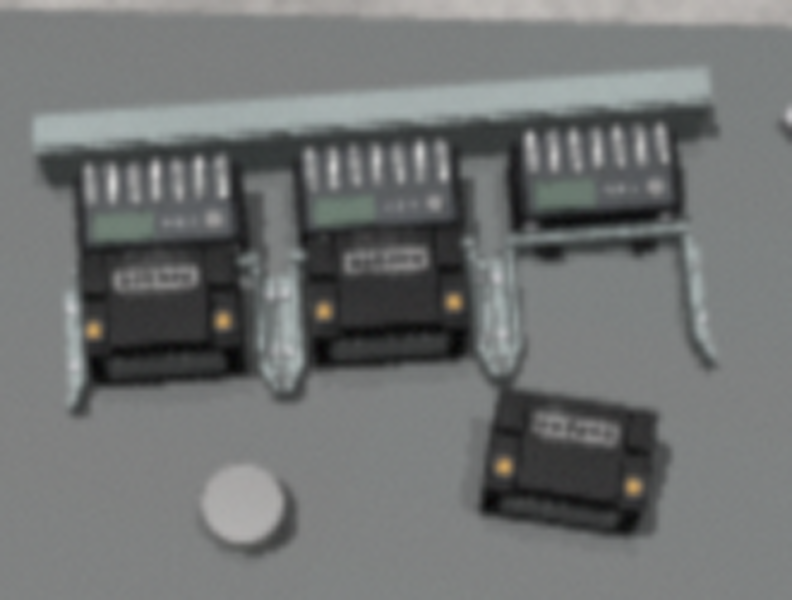

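View pics/sidec.png

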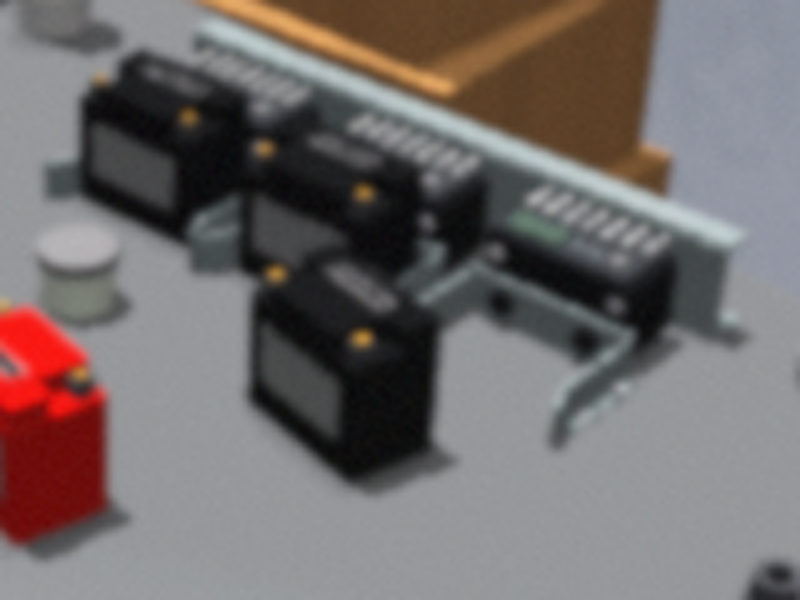

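Confirmed: the loose battery is the black one with a grey label at top (299,181). The red one stays, and the empty bay is the rightmost, with its buffers visible. Next I'll triangulate the gold terminals and the stop/guide features in both views.

```bash
cat > h.py <<'E'
import cv2,numpy as np
from scipy.spatial.transform import Rotation as R
def load(n):
    return dict(np.load(n))
def rot(c):
    q=c["rotation"]; return R.from_quat([q[1],q[2],q[3],q[0]]).as_matrix()
def ray(c,uv):
    K=c["intrinsics"]; d=np.array([(uv[0]-K[0,2])/K[0,0],-(uv[1]-K[1,2])/K[1,1],-1]); return rot(c)@d
def plane(c,uv,z):
    d=ray(c,uv); p=c["position"]; return p+d*(z-p[2])/d[2]
def proj(c,P):
    q=rot(c).T@(np.asarray(P,float)-c["position"]); K=c["intrinsics"]; return np.array([K[0,2]+K[0,0]*q[0]/-q[2],K[1,2]+K[1,1]*q[1]/q[2]])
def tri(c1,u1,c2,u2):
    d1,d2=ray(c1,u1),ray(c2,u2); A=np.c_[d1,-d2]; s=np.linalg.lstsq(A,c2["position"]-c1["position"],rcond=None)[0]
    a=c1["position"]+s[0]*d1; b=c2["position"]+s[1]*d2; return (a+b)/2,np.linalg.norm(a-b)
def gold(c,roi):
    x0,y0,x1,y1=roi; h=cv2.cvtColor(c["pixels"][y0:y1,x0:x1],cv2.COLOR_BGR2HSV)
    m=((h[...,0]>8)&(h[...,0]<28)&(h[...,1]>80)&(h[...,2]>90)).astype(np.uint8)
    n,l,s,ce=cv2.connectedComponentsWithStats(m)
    out=[]
    for i in range(1,n):
        if s[i,4]<3: continue
        ys,xs=np.where(l==i); w=h[ys,xs,2].astype(float)*h[ys,xs,1]
        out.append([np.average(xs,weights=w)+x0,np.average(ys,weights=w)+y0,s[i,4]])
    return np.round(out,2)
E
python3 - <<'E'
from h import *
t,s=load("top0.npz"),load("side0.npz")
print(gold(t,(190,140,320,195))); print(gold(s,(235,140,320,210)))
E
```

```text
[[274.05 147.49   8.  ]
 [247.02 149.44   8.  ]
 [226.02 151.32   7.  ]
 [199.02 153.45   8.  ]
 [284.64 181.75  10.  ]
 [311.49 186.     8.  ]]
[[307.9  143.87 229.  ]
 [262.3  152.94   7.  ]
 [277.55 159.06   8.  ]
 [297.19 168.08   8.  ]
 [279.72 184.19  12.  ]
 [296.93 197.15  13.  ]
 [240.49 204.34  11.  ]]
```

```bash
python3 - <<'E'
from h import *
t,s=load("top0.npz"),load("side0.npz")
P={}
for n,a,b in [("bR",(226.02,151.32),(262.3,152.94)),("cL",(247.02,149.44),(277.55,159.06)),("cR",(274.05,147.49),(297.19,168.08)),("L",(284.64,181.75),(279.72,184.19)),("R",(311.49,186),(296.93,197.15))]:
    p,e=tri(t,a,s,b); P[n]=p; print(n,p.round(4),round(e,4))
zt=.102
for n,a in [("bL",(199.02,153.45)),("bR",(226.02,151.32)),("cL",(247.02,149.44)),("cR",(274.05,147.49)),("L",(284.64,181.75)),("R",(311.49,186))]:
    P[n]=plane(t,a,zt); print(n,P[n].round(4))
for a,b in(("b"),"bL bR"),(("c"),"cL cR"),("l","L R"):
    l,rr=[P[k] for k in b.split()]; d=l-rr; print(a,"yaw",np.arctan2(-d[0],d[1]).round(4),np.linalg.norm(d).round(4),((l+rr)/2).round(4))
# stop-bar ends & guides on top crop (crop px/4.8+offset)
f=lambda x,y:(x/4.8+180-.4,y/4.8+85-.4)
for n,xy,z in [("stopL",(515,238),.036),("stopR",(685,230),.036),("flareL",(505,378),.032),("flareR",(713,362),.032),("flareMid",(280,392),.032),("rackL",(35,118),.1),("rackR",(708,70),.1)]:
    print(n,plane(t,f(*xy),z).round(4))
E
```

```text
bR [0.6626 0.1052 0.1053] 0.0027
cL [0.6712 0.0336 0.1062] 0.004
cR [ 0.6798 -0.0577  0.1058] 0.0025
L [ 0.5606 -0.095   0.1062] 0.0024
R [ 0.5486 -0.1852  0.1057] 0.0033
bL [0.6527 0.1978 0.102 ]
bR [0.6624 0.1062 0.102 ]
cL [0.6709 0.0349 0.102 ]
cR [ 0.68   -0.0571  0.102 ]
L [ 0.5606 -0.0946  0.102 ]
R [ 0.5481 -0.1846  0.102 ]
b yaw 0.1063 0.0922 [0.6576 0.152  0.102 ]
c yaw 0.0993 0.0924 [ 0.6754 -0.0111  0.102 ]
l yaw -0.1376 0.0909 [ 0.5543 -0.1396  0.102 ]
stopL [ 0.7526 -0.1047  0.036 ]
stopR [ 0.7619 -0.2314  0.036 ]
flareL [ 0.6451 -0.0986  0.032 ]
flareR [ 0.661 -0.252  0.032]
flareMid [0.6303 0.067  0.032 ]
rackL [0.8129 0.2483 0.1   ]
rackR [ 0.8617 -0.2397  0.1   ]
```

```bash
python3 - <<'E'
from h import *
from rig import r
o=r.observe();q=o["tool_rot"];M=R.from_quat([q[1],q[2],q[3],q[0]]).as_matrix();print(M.round(3))
z=M[:,2]; print("jaw heading deg",np.degrees(np.arctan2(z[1],z[0])))
t=load("top0.npz")
print("tub",plane(t,(231,190),.048),"socket",plane(t,(388,177),.055),"red",plane(t,(271,238),.1))
E
```

```text
[[-0.    -0.969  0.247]
 [-0.001  0.247  0.969]
 [-1.     0.    -0.001]]
jaw heading deg 75.6869543805149
tub [0.54002643 0.08758037 0.048     ] socket [ 0.59791639 -0.45503674  0.055     ] red [ 0.3703134  -0.05211217  0.1       ]
```

```bash
python3 -m handwheel '[[1,[2.6,-3.9,0],0],[1,[2.6,-3.9,0],0],[1,[2.6,-3.9,0],0],[1,[2.6,-3.9,0],0],[1,[2.6,-3.9,0],0],[1,[2.6,-3.9,0],0],[1,[2.6,-3.9,0],0],[1,[2.6,-3.9,0],0],[1,[2.6,-3.9,0],0],[1,[2.6,-3.9,0],0],[1,[2.6,-3.9,0],0],[1,[2.6,-3.9,0],0],[1,[2.6,-3.9,0],0],[1,[2.6,-3.9,0],0],[1,[2.6,-3.9,0],0],[1,[2.6,-3.9,0],0],[1,[0,0,0],0],[1,[0,0,0],0]]' 20
python3 - <<'E'
from h import *
from rig import r,capture
print(r.observe()["eef_pos"],r.observe()["grip_width"])
for n in("side","wrist"):
    c=capture(n); np.savez(f"{n}1.npz",**{k:np.array(v) for k,v in c.items()})
    cv2.imwrite(f"pics/{n}1.png",c["pixels"])
a=load("side1.npz")["pixels"][60:240,180:400]; cv2.imwrite("pics/side1c.png",cv2.resize(a,None,fx=3.3,fy=3.3,interpolation=cv2.INTER_CUBIC))
E
```

```text
clock: 1.9
eef_pos: [0.5704, -0.0192, 0.2307]
tool_rot: [0.559, -0.433, 0.559, 0.434]
wrist_force: [-0.8, 0.2, -0.6]
grip_width: -0.0
[ 0.57043848 -0.01915054  0.23068925] -1.4530552516941898e-05
```

View pics/side1c.png

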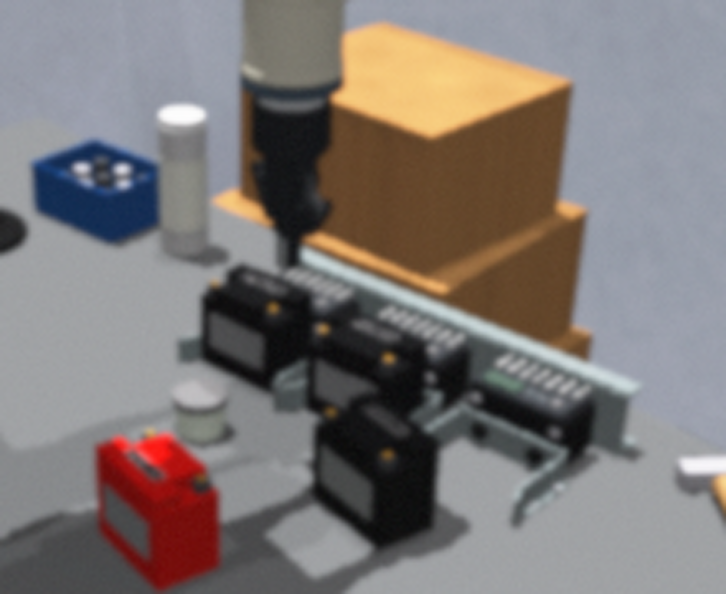

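View pics/wrist1.png

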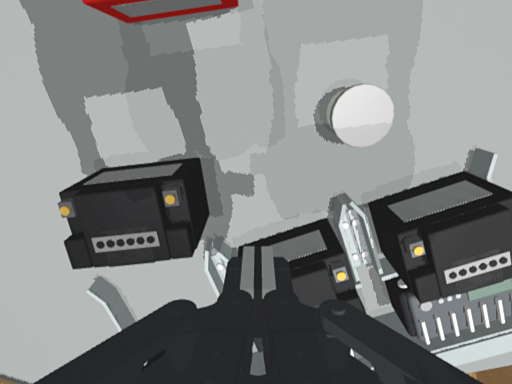

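The side crop shows the closed fingers above the rack-side bench. The wrist view shows the loose battery's terminals at (65,210) and (170,200), the tub at (362,115) and the bay flares at (215,245) and (92,290). First I refine with the wrist view.

```bash
python3 - <<'E'
from h import *
w=load("wrist1.npz"); print(w["position"].round(3))
g=gold(w,(0,150,512,320)); print(g)
for a in g:
    if a[2]<300: print(a[:2],plane(w,a[:2],.106).round(4))
# base corners seen in side view of loose battery (crop/3.3+off)
s=load("side1.npz"); f=lambda x,y:(x/3.3+180-.35,y/3.3+60-.35)
for n,xy in [("nearL",(318,487)),("nearR",(381,546)),("farR",(434,520))]: print(n,plane(s,f(*xy),0).round(4))
cv2.imwrite("pics/w1c.png",cv2.resize(w["pixels"][140:330,40:300],None,fx=3,fy=3,interpolation=cv2.INTER_CUBIC))
E
```

```text
[0.49  0.002 0.374]
[[169.65 198.8   85.  ]
 [ 64.66 210.34  89.  ]
 [418.1  250.06  76.  ]
 [340.84 275.62  70.  ]]
[169.65 198.8 ] [ 0.5627 -0.0932  0.106 ]
[ 64.66 210.34] [ 0.5503 -0.184   0.106 ]
[418.1  250.06] [0.6637 0.1059 0.106 ]
[340.84 275.62] [0.6725 0.0345 0.106 ]
nearL [ 0.5686 -0.0748 -0.    ]
nearR [ 0.5461 -0.1894  0.    ]
farR [ 0.6176 -0.1939  0.    ]
```

View pics/w1c.png

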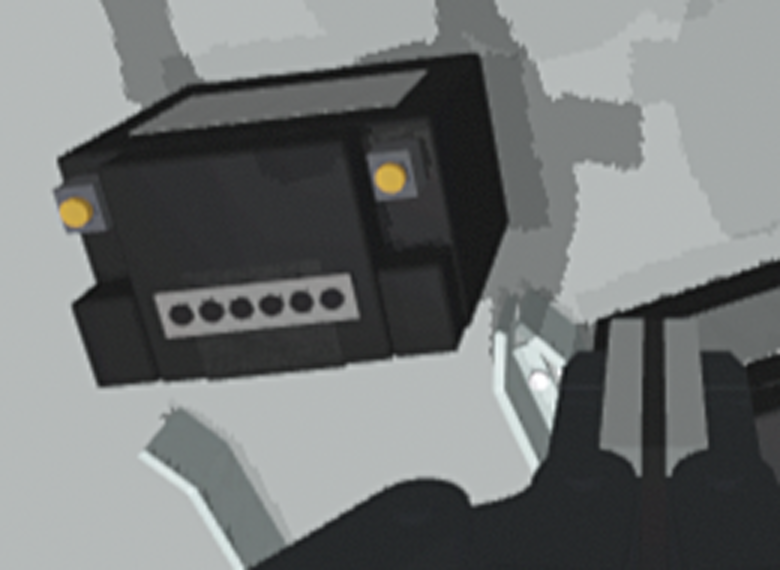

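```bash
python3 - <<'E'
from h import *
w=load("wrist1.npz"); t=load("top0.npz"); f=lambda x,y:(x/3+40-.33,y/3+140-.33)
for n,xy,z in [("baseNR",(190,87),0),("baseNL",(480,55),0),("baseFL",(508,220),0),("topNR",(58,160),.09),("topFR",(98,386),.09),("topFL",(457,350),.09),("flareL",(498,335),.032),("flareR",(142,456),.032),("elbowR",(195,493),.032),("flareRbase",(170,405),0)]: print(n,plane(w,f(*xy),z).round(4))
g=lambda x,y:(x/4.8+180-.4,y/4.8+85-.4)
for n,xy in [("topFL",(503,388)),("topFR",(658,410)),("cFarL?",(318,235))]: print("top",n,plane(t,g(*xy),.09).round(4))
E
```

```text
baseNR [ 0.5376 -0.1931  0.    ]
baseNL [ 0.5533 -0.0818  0.    ]
baseFL [ 0.6202 -0.0912  0.    ]
topNR [ 0.5373 -0.1929  0.09  ]
topFR [ 0.6112 -0.2135  0.09  ]
topFL [ 0.6274 -0.0974  0.09  ]
flareL [ 0.6532 -0.1007  0.032 ]
flareR [ 0.6696 -0.2539  0.032 ]
elbowR [ 0.6911 -0.2403  0.032 ]
flareRbase [ 0.6657 -0.256   0.    ]
top topFL [ 0.6208 -0.0938  0.09  ]
top topFR [ 0.6073 -0.2037  0.09  ]
top cFarL? [0.7321 0.0408 0.09  ]
```

Base corners (near-face length 112 mm, depth about 68 mm) and terminals at 106 mm agree with the given sizes. Battery centre is about (0.580, -0.143) with yaw -0.137; bay origin is about (0.716, -0.170) with yaw +0.103. So it must go 132 mm in and 41 mm right, and turn +0.24. I'll first nudge the left end face to the right and turn it with a flat two-finger push, starting with the staging move.

```bash
python3 -m handwheel '[[0.3,[0.2,-0.2,0],-8.4],[0.3,[0.2,-0.2,0],-8.4],[0.3,[0.2,-0.2,0],-8.4],[0.3,[0.2,-0.2,0],-8.4],[0.3,[0.2,-0.2,0],-8.4],[0.3,[0.2,-0.2,0],-8.4],[0.3,[0.2,-0.2,0],-8.4],[0.3,[0.2,-0.2,0],-8.4],[0.3,[0.2,-0.2,0],-8.4],[0.3,[0.1,0,0],-8.0],[0.3,[0,0,0],0],[0.3,[0,0,-4],0],[0.3,[0,0,-4],0],[0.3,[0,0,-4],0],[0.3,[0,0,-3],0],[0.3,[0,0,-2],0],[0.3,[0,0,-1],0],[0.3,[0,0,0],0],[0.3,[0,0,0],0]]'
python3 - <<'E'
from h import *
from rig import r,capture
print(r.observe()["joints"].round(2))
for n in("side","wrist","top"):
    c=capture(n); np.savez(f"{n}2.npz",**{k:np.array(v) for k,v in c.items()})
a=load("side2.npz")["pixels"][90:240,220:390]; b=load("wrist2.npz")["pixels"]
cv2.imwrite("pics/m2.png",cv2.resize(a,None,fx=4.5,fy=4,interpolation=cv2.INTER_CUBIC));cv2.imwrite("pics/w2.png",b)
E
```

```text
clock: 3.9
eef_pos: [0.5899, -0.0362, 0.0522]
tool_rot: [0.706, 0.048, 0.705, -0.048]
wrist_force: [0.0, -0.5, 0.0]
grip_width: 0.0297
[-0.16  0.67  1.6   0.    0.87 -0.03]
```

View pics/m2.png

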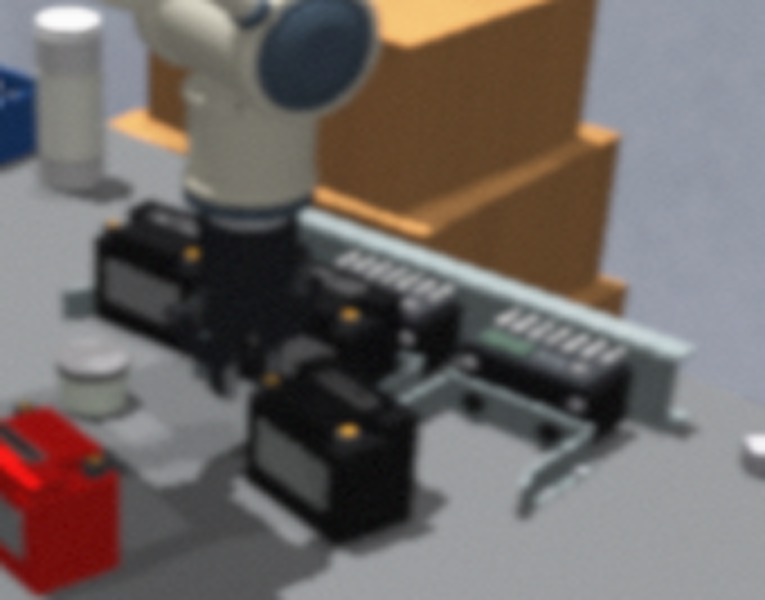

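View pics/w2.png

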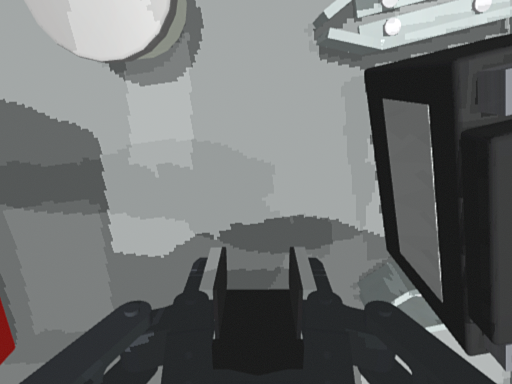

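Side view: fingers stand left of the battery, with clear space above the tub and battery c. The wrist view shows the gap to the battery's left face at right; the gripper is 30 mm open. Lower the tool and approach.

```bash
python3 -m handwheel '[[0.3,[0,0,-0.7],0],[0.3,[0,0,-0.7],0],[0.3,[-0.13,-0.95,0],0],[0.3,[-0.13,-0.95,0],0],[0.3,[-0.13,-0.95,0],0],[0.3,[-0.1,-0.7,0],0],[0.3,[0,0,0],0]]'
python3 -m handwheel '[[0.3,[-0.06,-0.2,0],0],[0.3,[-0.06,-0.2,0],0.6],[0.3,[-0.06,-0.2,0],0.6],[0.3,[-0.06,-0.2,0],0.6],[0.3,[-0.06,-0.2,0],0.7],[0.3,[-0.06,-0.2,0],0.7],[0.3,[-0.06,-0.2,0],0.7],[0.3,[-0.06,-0.2,0],0.7],[0.3,[-0.06,-0.2,0],0.7],[0.3,[-0.06,-0.2,0],0.7],[0.3,[-0.06,-0.2,0],0.7],[0.3,[0,0,0],0]]'
python3 - <<'E'
from h import *
from rig import r,capture
for n in("side","wrist","top"):
    c=capture(n); np.savez(f"{n}3.npz",**{k:np.array(v) for k,v in c.items()})
a=load("side3.npz")["pixels"][90:240,220:390]; b=load("wrist3.npz")["pixels"]
cv2.imwrite("pics/m3.png",cv2.resize(a,None,fx=4.5,fy=4,interpolation=cv2.INTER_CUBIC));cv2.imwrite("pics/w3.png",b)
a=load("top3.npz")["pixels"][85:210,180:345]; cv2.imwrite("pics/t3.png",cv2.resize(a,None,fx=4.8,fy=4.8,interpolation=cv2.INTER_CUBIC))
print(gold(load("top3.npz"),(190,130,340,215)));print(gold(load("side3.npz"),(235,150,340,220)))
E
```

```text
clock: 4.75
eef_pos: [0.5846, -0.0732, 0.0375]
tool_rot: [0.706, 0.049, 0.705, -0.049]
wrist_force: [0.2, 0.3, 1.0]
grip_width: 0.0298
clock: 5.95
eef_pos: [0.5773, -0.0933, 0.0372]
tool_rot: [0.707, 0.008, 0.707, -0.007]
wrist_force: [-1.8, 5.6, -0.7]
grip_width: 0.0296
[[247.02 149.44   8.  ]]
[[330.   153.34 167.  ]
 [262.31 152.93   7.  ]
 [302.48 200.5    4.  ]
 [240.68 204.35   5.  ]]
```

View pics/m3.png

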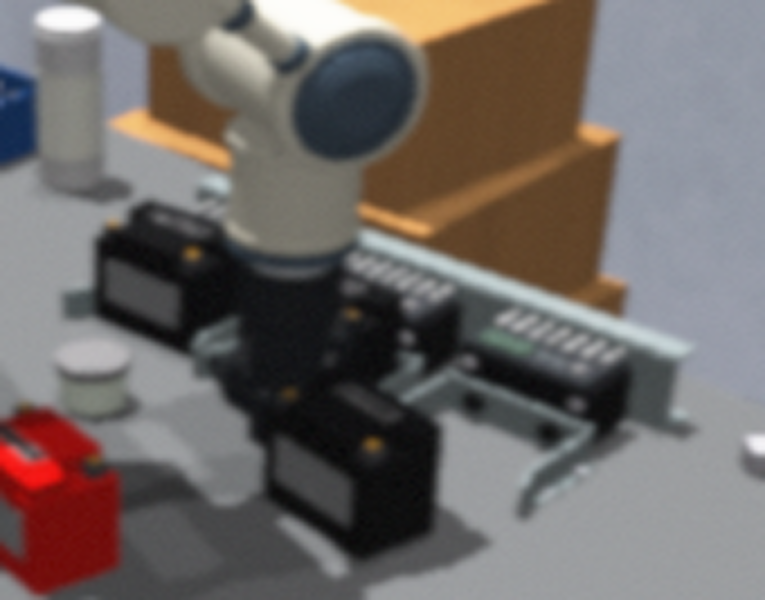

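View pics/t3.png

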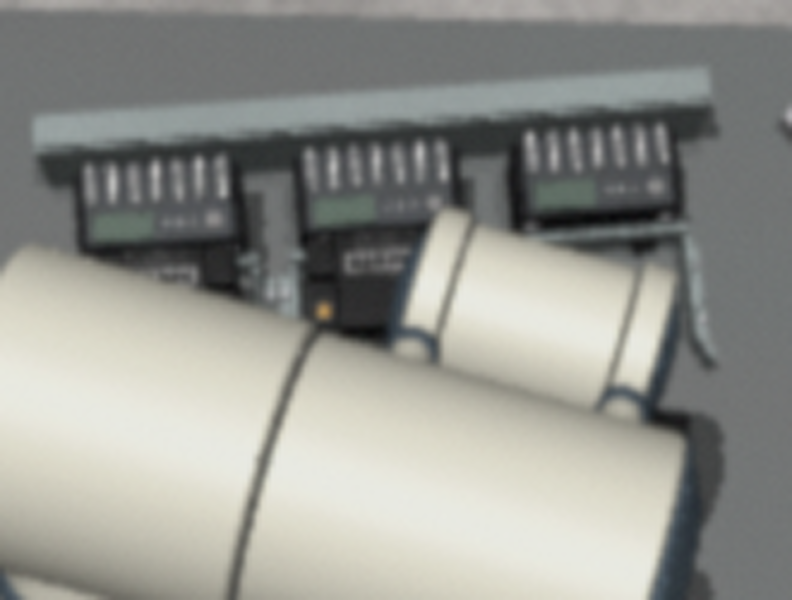

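Side view: the battery is upright, has moved right with the fingers, and is turning. The top view is blocked by the arm. Continue the same push.

```bash
python3 -m handwheel '[[0.3,[-0.04,-0.2,0],0.6],[0.3,[-0.04,-0.2,0],0.6],[0.3,[-0.04,-0.2,0],0.6],[0.3,[-0.04,-0.2,0],0.6],[0.3,[-0.04,-0.2,0],0.6],[0.3,[-0.04,-0.2,0],0.6],[0.3,[-0.04,-0.2,0],0.6],[0.3,[-0.04,-0.2,0],0.6],[0.3,[-0.04,-0.2,0],0.6],[0.3,[-0.04,-0.2,0],0.6],[0.3,[-0.04,-0.2,0],0.6],[0.3,[0,0,0],0]]'
python3 -m handwheel '[[0.3,[-0.1,1,0],0],[0.3,[-0.3,1.5,0],0],[0.3,[-0.3,1.5,1],0],[0.3,[-2,0,3],8.5],[0.3,[-3,0,4],8.5],[0.3,[-4,0,4],8.5],[0.3,[-4,-1,4],8.5],[0.3,[-4,-1,0],8.5],[0.3,[-3,-1,0],8.5],[0.3,[0,-1,0],8.5],[0.3,[0,-1,0],8.5],[0.3,[0,-1,0],8.5],[0.3,[0,-1,0],8.5],[0.3,[0,0,0],5],[0.3,[0,0,0],0]]'
python3 - <<'E'
from h import *
from rig import r,capture
for n in("side","wrist","top"):
    c=capture(n); np.savez(f"{n}4.npz",**{k:np.array(v) for k,v in c.items()})
b=load("wrist4.npz")["pixels"];cv2.imwrite("pics/w4.png",b)
a=load("top4.npz")["pixels"][85:210,180:345]; cv2.imwrite("pics/t4.png",cv2.resize(a,None,fx=4.8,fy=4.8,interpolation=cv2.INTER_CUBIC))
print(gold(load("top4.npz"),(190,130,340,215)));print(gold(load("side4.npz"),(235,150,340,220)));print(gold(load("wrist4.npz"),(0,0,512,384)))
E
```

```text
clock: 7.3
eef_pos: [0.5728, -0.1153, 0.0371]
tool_rot: [0.706, -0.033, 0.707, 0.034]
wrist_force: [-1.8, 4.4, 0.4]
grip_width: 0.0299
clock: 8.8
eef_pos: [0.3763, -0.1439, 0.1879]
tool_rot: [-0.475, 0.524, -0.475, -0.523]
wrist_force: [0.2, 0.1, -0.1]
grip_width: 0.0299
[[274.05 147.49   8.  ]
 [247.02 149.45   8.  ]
 [226.02 151.32   7.  ]
 [199.02 153.45   8.  ]
 [326.33 184.09   9.  ]]
[[329.99 153.32 168.  ]
 [262.3  152.93   7.  ]
 [277.55 159.07   8.  ]
 [297.32 168.03  11.  ]
 [288.63 190.98  12.  ]
 [240.47 204.35  11.  ]
 [310.31 203.06  15.  ]]
[[315.89 227.84 108.  ]
 [433.43 251.35 110.  ]]
```

View pics/w4.png

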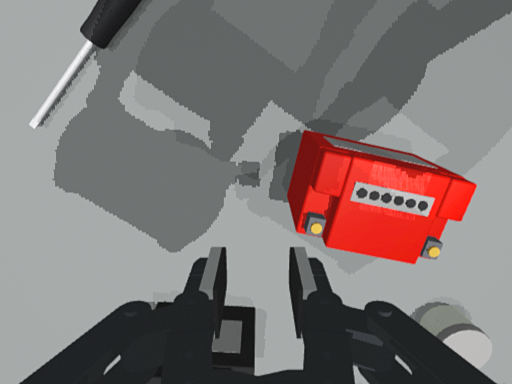

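View pics/t4.png

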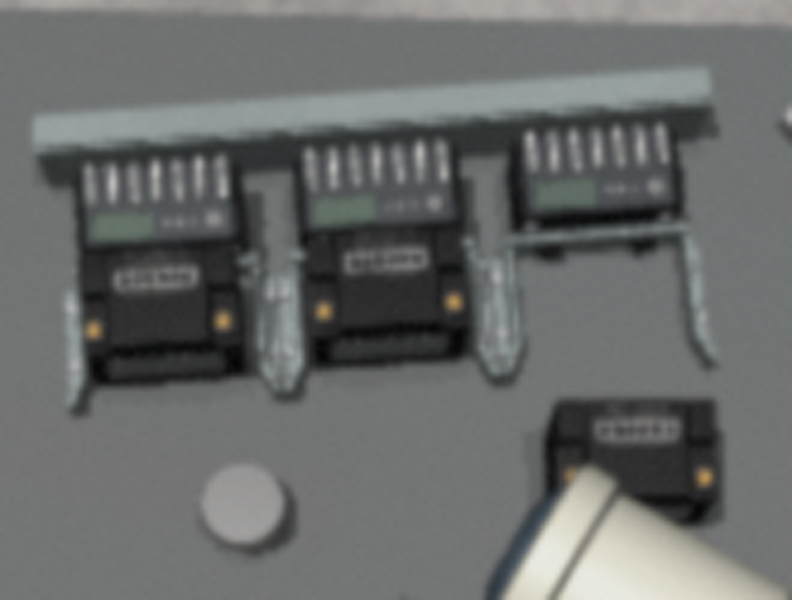

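```bash
cat >> h.py <<'E'
B=np.array([.7157,-.170]); YB=.103
def report(l,r_,off=.0245):
    d=l-r_; yaw=np.arctan2(-d[0],d[1]); m=(l+r_)[:2]/2+off*np.array([np.cos(yaw),np.sin(yaw)])
    e=m-B; c,s=np.cos(YB),np.sin(YB)
    print("centre",m.round(4),"yaw",yaw.round(3),"L",np.linalg.norm(d).round(4),"| bay x,y mm",(1e3*np.array([c*e[0]+s*e[1],-s*e[0]+c*e[1]])).round(1),"relyaw",round(yaw-YB,3))
E
python3 - <<'E'
from h import *
s=load("side4.npz");t=load("top4.npz")
print("tri R",tri(t,(326.33,184.09),s,(310.31,203.06)))
report(plane(s,(288.63,190.98),.106),plane(s,(310.31,203.06),.106))
s0=load("side0.npz"); report(plane(s0,(279.72,184.19),.106),plane(s0,(296.93,197.15),.106))
report(plane(s,(277.55,159.06),.106),plane(s,(297.19,168.08),.106))
report(plane(t,(247.02,149.44),.104),plane(t,(274.05,147.49),.104))
print(plane(t,(326.33,184.09),.104), plane(t,(298.9,183.9),.104))
report(plane(t,(298.9,183.9),.104),plane(t,(326.33,184.09),.104))
E
```

```text
tri R (array([ 0.55649549, -0.23485586,  0.10549591]), np.float64(0.003510270851546076))
centre [ 0.5811 -0.1891] yaw 0.026 L 0.0924 | bay x,y mm [-135.9   -5.1] relyaw -0.077
centre [ 0.5803 -0.1438] yaw -0.131 L 0.0916 | bay x,y mm [-132.   40.] relyaw -0.234
centre [ 0.7017 -0.0106] yaw 0.078 L 0.092 | bay x,y mm [  2.5 160. ] relyaw -0.025
centre [ 0.6992 -0.0087] yaw 0.099 L 0.0923 | bay x,y mm [1.000e-01 1.621e+02] relyaw -0.004
[ 0.55542046 -0.23396325  0.104     ] [ 0.55383465 -0.14223114  0.104     ]
centre [ 0.5791 -0.1877] yaw 0.017 L 0.0917 | bay x,y mm [-137.7   -3.5] relyaw -0.086
```

```bash
python3 - <<'E'
from h import *
from rig import r
o=r.observe();q=o["tool_rot"];M=R.from_quat([q[1],q[2],q[3],q[0]]).as_matrix()
z=M[:,2]; print("jaw heading deg",np.degrees(np.arctan2(z[1],z[0])),o["eef_pos"],o["joints"])
E
```

```text
jaw heading deg 95.26829950417647 [ 0.37636734 -0.14395098  0.18771843] [-5.13775065e-01  2.45993514e-01  1.91710040e+00  2.30793607e-05
  9.78231285e-01 -2.17653347e+00]
```

```bash
python3 -m handwheel '[[0.3,[2.7,-0.9,0],-0.8],[0.3,[2.7,-0.9,0],-0.8],[0.3,[2.7,-0.9,0],-0.8],[0.3,[2.7,-0.9,0],-0.8],[0.3,[2.7,-0.9,0],-0.8],[0.3,[0,0,-4],0],[0.3,[0,0,-4],0],[0.3,[0,0,-4],0],[0.3,[0,0,-2],0],[0.3,[0,0,-1],0],[0.3,[0,0,0],0],[0.3,[0,0,0],0]]'
python3 - <<'E'
from h import *
from rig import r,capture
for n in("side","wrist"):
    c=capture(n); np.savez(f"{n}5.npz",**{k:np.array(v) for k,v in c.items()})
a=load("side5.npz")["pixels"][90:240,220:390]; b=load("wrist5.npz")["pixels"]
cv2.imwrite("pics/m5.png",cv2.resize(a,None,fx=4.5,fy=4,interpolation=cv2.INTER_CUBIC));cv2.imwrite("pics/w5.png",b)
E
```

```text
clock: 10.15
eef_pos: [0.512, -0.1897, 0.0384]
tool_rot: [-0.494, 0.506, -0.494, -0.506]
wrist_force: [-0.4, -0.3, 0.3]
grip_width: 0.0301
```

View pics/m5.png

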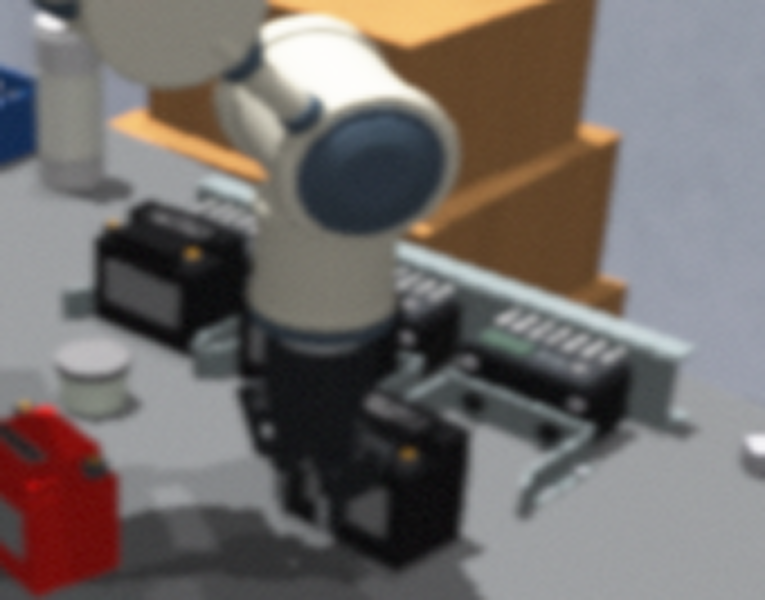

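View pics/w5.png

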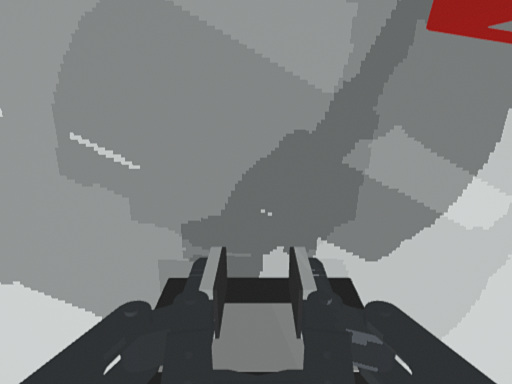

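Side and wrist views: fingers sit before the near broad face, centred, with no contact force. Push the first 45 mm, turning square to the bay.

```bash
python3 -m handwheel '[[0.3,[0.9,0.1,-0.1],0],[0.3,[0.9,0.1,0],0],[0.3,[0.4,0.07,0],0],[0.3,[0.4,0.07,0],0.5],[0.3,[0.4,0.07,0],0.5],[0.3,[0.4,0.07,0],0.5],[0.3,[0.4,0.07,0],0.5],[0.3,[0.4,0.07,0],0.5],[0.3,[0.4,0.07,0],0.5],[0.3,[0.4,0.07,0],0.5],[0.3,[0.4,0.07,0],0.5],[0.3,[0.4,0.07,0],0.5],[0.3,[0.4,0.07,0],0.4],[0.3,[0,0,0],0]]'
python3 - <<'E'
from h import *
from rig import r,capture
for n in("side","top"):
    c=capture(n); np.savez(f"{n}6.npz",**{k:np.array(v) for k,v in c.items()})
a=load("side6.npz")["pixels"][90:240,220:390]
cv2.imwrite("pics/m6.png",cv2.resize(a,None,fx=4.5,fy=4,interpolation=cv2.INTER_CUBIC))
a=load("top6.npz")["pixels"][85:210,180:345]; cv2.imwrite("pics/t6.png",cv2.resize(a,None,fx=4.8,fy=4.8,interpolation=cv2.INTER_CUBIC))
E
```

```text
clock: 11.65
eef_pos: [0.5735, -0.1798, 0.0366]
tool_rot: [0.471, -0.526, 0.472, 0.527]
wrist_force: [-6.1, -2.4, 0.5]
grip_width: 0.0299
```

View pics/m6.png

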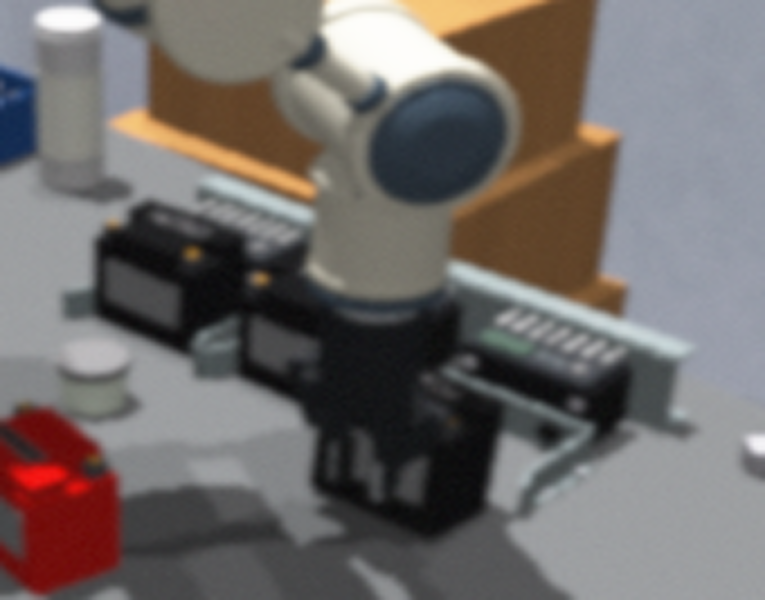

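View pics/t6.png

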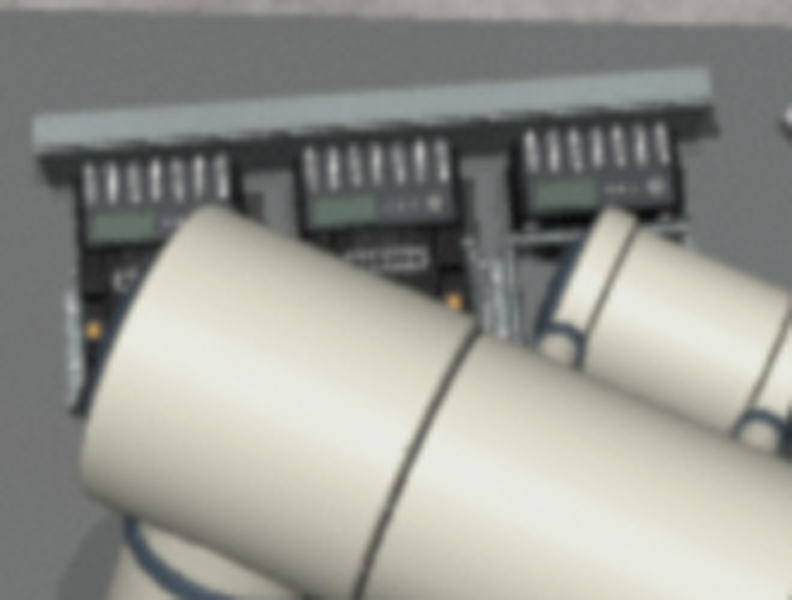

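Side view: the battery is upright, just before the bay mouth; near-right base corner at crop (433,538), far-right at (490,495). I measure the lateral position before entry from this view.

```bash
python3 - <<'E'
from h import *
s=load("side6.npz"); f=lambda x,y:(x/4.5+220-.4,y/4+90-.4)
c,sn=np.cos(YB),np.sin(YB)
def bay(P): e=P[:2]-B; return (1e3*np.array([c*e[0]+sn*e[1],-sn*e[0]+c*e[1]])).round(1)
for n,xy,z in[("NR",(433,538),0),("FR",(490,495),0),("NL",(314,487),0),("flareRtip",(523,490),.032),("flareRbase",(527,517),0),("stopR",(592,428),.036),("elbowtop",(550,465),.032)]: print(n,bay(plane(s,f(*xy),z)))
s4=load("side4.npz"); cv2.imwrite("pics/m4.png",cv2.resize(s4["pixels"][90:240,220:390],None,fx=4.5,fy=4,interpolation=cv2.INTER_CUBIC))
E
```

```text
NR [-120.   -47.8]
FR [-42.1 -42.8]
NL [-123.8   60.7]
flareRtip [-58.5 -80. ]
flareRbase [-49.1 -80.9]
stopR [ 48.5 -68.8]
elbowtop [-15. -74.]
```

View pics/m4.png

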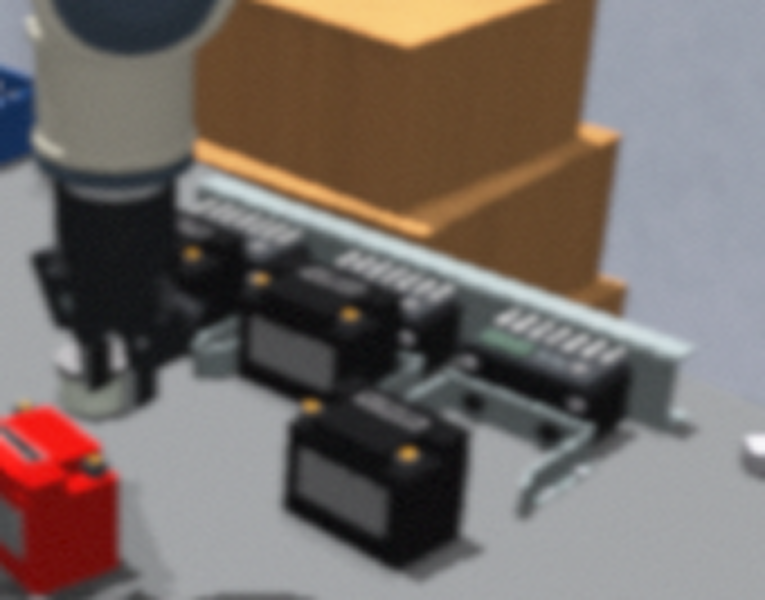

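The lateral estimate (+5 to +7 mm) is uncertain against 8 mm of clearance, so I back off and look properly.

```bash
python3 -m handwheel '[[0.3,[-2,-0.2,0],0],[0.3,[-4,-0.4,0],0],[0.3,[-4,0,3],0],[0.3,[-4,2,4],0],[0.3,[-4,3,4],0],[0.3,[-2,3,4],0],[0.3,[0,3,1],0],[0.3,[0,0,0],0],[0.3,[0,0,0],0]]'
python3 - <<'E'
from h import *
from rig import r,capture
for n in("side","top","wrist"):
    c=capture(n); np.savez(f"{n}7.npz",**{k:np.array(v) for k,v in c.items()})
a=load("side7.npz")["pixels"][90:240,220:390]
cv2.imwrite("pics/m7.png",cv2.resize(a,None,fx=4.5,fy=4,interpolation=cv2.INTER_CUBIC))
a=load("top7.npz")["pixels"][85:210,180:345]; cv2.imwrite("pics/t7.png",cv2.resize(a,None,fx=4.8,fy=4.8,interpolation=cv2.INTER_CUBIC))
print(gold(load("top7.npz"),(190,130,340,215)));print(gold(load("side7.npz"),(235,150,340,220)))
E
```

```text
clock: 12.65
eef_pos: [0.3912, -0.0878, 0.1788]
tool_rot: [-0.472, 0.528, -0.471, -0.526]
wrist_force: [0.1, -0.6, -0.2]
grip_width: 0.0301
[[274.05 147.49   8.  ]
 [247.02 149.44   8.  ]
 [226.02 151.32   7.  ]
 [199.02 153.45   8.  ]
 [323.86 172.19   8.  ]
 [296.65 174.18   9.  ]]
[[330.01 153.33 168.  ]
 [262.3  152.93   7.  ]
 [277.69 159.07   7.  ]
 [297.32 168.04  11.  ]
 [294.37 186.28  13.  ]
 [317.25 197.12  12.  ]]
```

View pics/t7.png

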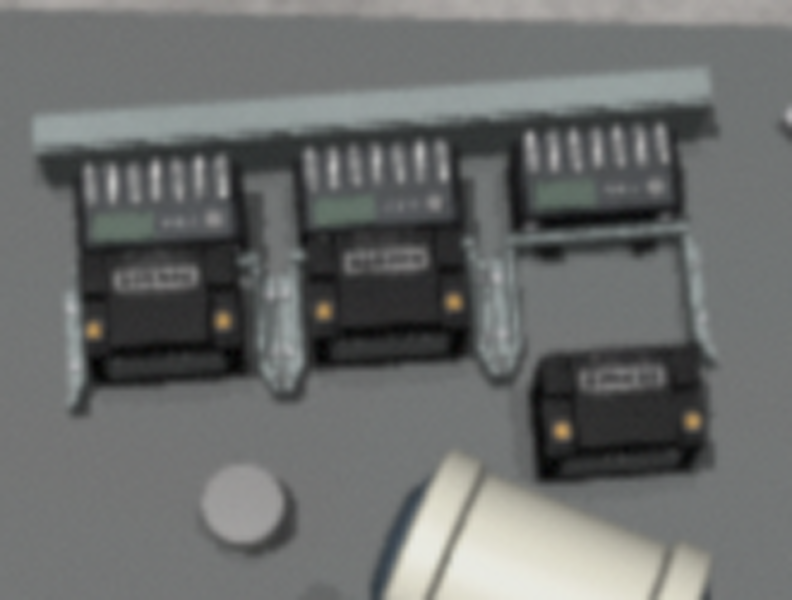

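View pics/m7.png

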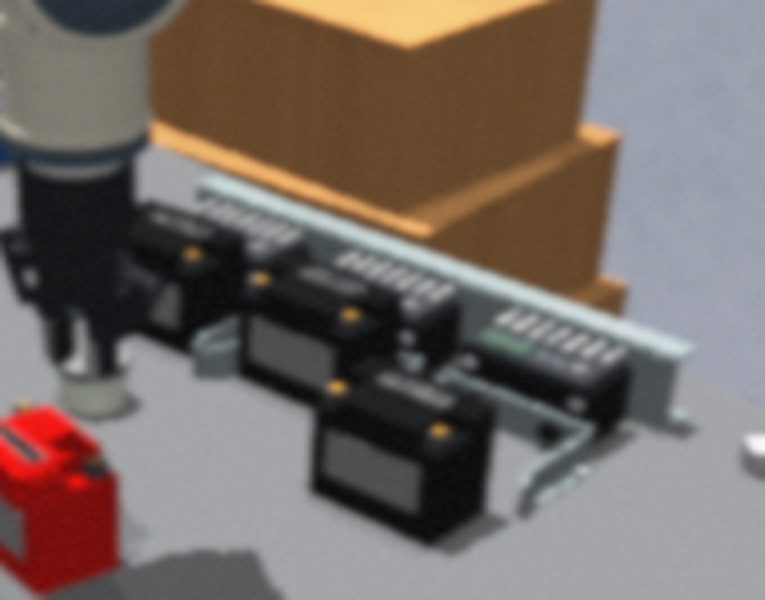

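```bash
python3 - <<'E'
from h import *
s=load("side7.npz");t=load("top7.npz")
report(plane(s,(294.37,186.28),.106),plane(s,(317.25,197.12),.106))
report(plane(t,(296.65,174.18),.104),plane(t,(323.86,172.19),.104))
print("b,c:");report(plane(t,(199.02,153.45),.104),plane(t,(226.02,151.32),.104));report(plane(t,(247.02,149.44),.104),plane(t,(274.05,147.49),.104))
from rig import r
print(r.observe()["eef_pos"],tri(t,(296.65,174.18),s,(294.37,186.28))[0],tri(t,(323.86,172.19),s,(317.25,197.12))[0])
E
```

```text
centre [ 0.6183 -0.1791] yaw 0.099 L 0.0923 | bay x,y mm [-97.9   0.9] relyaw -0.004
centre [ 0.6162 -0.1778] yaw 0.1 L 0.0919 | bay x,y mm [-99.7   2.5] relyaw -0.003
b,c:
centre [0.6813 0.1544] yaw 0.106 L 0.092 | bay x,y mm [ -0.9 326.2] relyaw 0.003
centre [ 0.6992 -0.0087] yaw 0.099 L 0.0923 | bay x,y mm [1.000e-01 1.621e+02] relyaw -0.004
[ 0.39063646 -0.08849122  0.1777765 ] [ 0.5878959  -0.13517966  0.1059661 ] [ 0.59720352 -0.22670751  0.10567754]
```

The battery is now square (relative yaw -0.003), 1 to 2.5 mm left of centre and 99 mm short. The fit is good, so I go back behind it and finish the push.

```bash
python3 -m handwheel '[[0.3,[2.8,-1.9,0],0],[0.3,[2.8,-1.9,0],0],[0.3,[2.8,-1.9,0],0],[0.3,[2.8,-2,0],0],[0.3,[2.8,-2,0],0],[0.3,[0,0,-4],0],[0.3,[0,0,-4],0],[0.3,[0,0,-4],0],[0.3,[0,0,-1.5],0],[0.3,[0,0,-0.5],0],[0.3,[0,0,0],0]]'
python3 -m handwheel '[[0.3,[1,0.1,0],0],[0.3,[1,0.1,0],0],[0.3,[1,0.1,0],0],[0.3,[0.5,0.05,0],0],[0.3,[0.5,0.05,0],0],[0.3,[0.5,0.05,0],0],[0.3,[0.5,0.05,0],0],[0.3,[0.5,0.05,0],0],[0.3,[0.5,0.05,0],0],[0.3,[0.5,0.05,0],0],[0.3,[0.5,0.05,0],0],[0,[0,0,0],0]]'
```

```text
clock: 13.9
eef_pos: [0.53, -0.1854, 0.0374]
tool_rot: [0.472, -0.526, 0.472, 0.527]
wrist_force: [0.8, 0.5, -0.1]
grip_width: 0.03
clock: 15.1
eef_pos: [0.6, -0.1776, 0.0382]
tool_rot: [0.471, -0.526, 0.472, 0.527]
wrist_force: [-5.1, 0.3, 0.6]
grip_width: 0.0417
```

```bash
python3 -m handwheel '[[0.3,[0,0,-0.1],0],[0.3,[0,0,0],0],[0.3,[0.4,0.04,0],0],[0.3,[0.4,0.04,0],0],[0.3,[0.4,0.04,0],0],[0.3,[0.4,0.04,0],0],[0.3,[0.4,0.04,0],0],[0.3,[0.4,0.04,0],0],[0.3,[0.4,0.04,0],0],[0.3,[0,0,0],0]]'
python3 - <<'E'
from h import *
from rig import capture
for n in("side","top"):
    c=capture(n); np.savez(f"{n}8.npz",**{k:np.array(v) for k,v in c.items()})
a=load("side8.npz")["pixels"][90:240,220:390]
cv2.imwrite("pics/m8.png",cv2.resize(a,None,fx=4.5,fy=4,interpolation=cv2.INTER_CUBIC))
E
```

```text
clock: 16.1
eef_pos: [0.6277, -0.1748, 0.0371]
tool_rot: [0.471, -0.526, 0.472, 0.527]
wrist_force: [-7.2, -0.4, -0.2]
grip_width: 0.0297
```

View pics/m8.png

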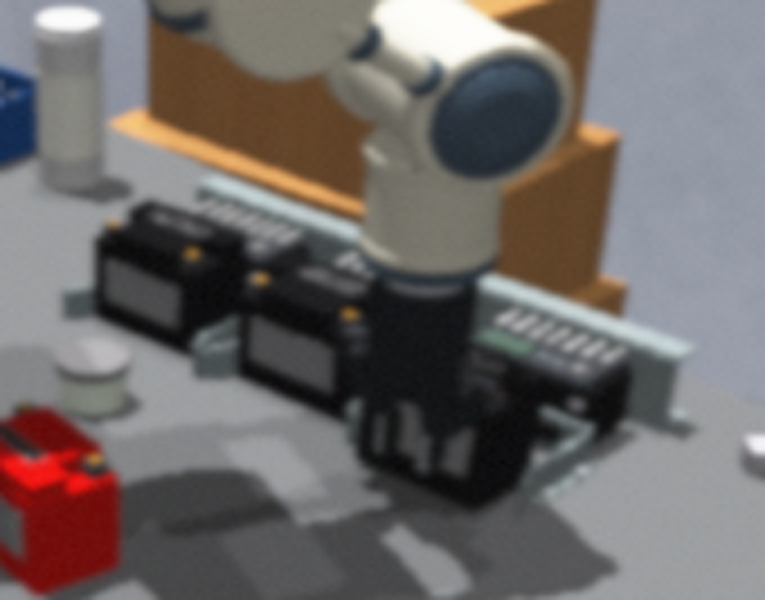

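Side view: the battery is upright and entering between the guides, and the force is steady at 7 N. About 42 mm remain.

```bash
python3 -m handwheel '[[0.3,[0.4,0.04,0],0],[0.3,[0.4,0.04,0],0],[0.3,[0.4,0.04,0],0],[0.3,[0.4,0.04,0],0],[0.3,[0.4,0.04,0],0],[0.3,[0.4,0.04,0],0],[0.3,[0.4,0.04,0],0],[0.3,[0.4,0.04,0],0],[0.3,[0,0,0],0]]'
python3 -m handwheel '[[0.3,[0.1,0.01,0],0],[0.3,[0.1,0.01,0],0],[0.3,[0.1,0.01,0],0],[0.3,[0,0,0],0]]'
python3 -m handwheel '[[0.3,[0.1,0.01,0],0],[0.3,[0.1,0.01,0],0],[0.3,[0.1,0.01,0],0],[0.3,[0,0,0],0]]'
```

```text
clock: 17.1
eef_pos: [0.6597, -0.1716, 0.037]
tool_rot: [0.471, -0.526, 0.472, 0.527]
wrist_force: [-5.4, -0.8, 0.3]
grip_width: 0.0295
clock: 17.5
eef_pos: [0.6621, -0.1713, 0.037]
tool_rot: [0.471, -0.526, 0.472, 0.528]
wrist_force: [-8.6, -1.0, 3.7]
grip_width: 0.0299
clock: 17.9
eef_pos: [0.6651, -0.171, 0.037]
tool_rot: [0.471, -0.526, 0.472, 0.528]
wrist_force: [-9.5, -0.8, 2.3]
grip_width: 0.0299
```

```bash
python3 -m handwheel '[[0.3,[0.1,0.01,0],0],[0.3,[0.1,0.01,0],0],[0.3,[0,0,0],0]]'
python3 -m handwheel '[[0.3,[0.1,0.01,0],0],[0.3,[0.1,0.01,0],0],[0.3,[0,0,0],0]]'
```

```text
clock: 18.2
eef_pos: [0.6671, -0.1708, 0.037]
tool_rot: [0.471, -0.526, 0.472, 0.528]
wrist_force: [-9.2, -1.3, 3.0]
grip_width: 0.03
clock: 18.5
eef_pos: [0.6691, -0.1706, 0.037]
tool_rot: [0.471, -0.526, 0.472, 0.528]
wrist_force: [-10.2, -0.1, 3.1]
grip_width: 0.0296
```

```bash
python3 -m handwheel '[[0.3,[0.1,0.01,0],0],[0.3,[0,0,0],0]]'
```

```text
clock: 18.7
eef_pos: [0.67, -0.1705, 0.037]
tool_rot: [0.471, -0.526, 0.472, 0.528]
wrist_force: [-8.9, -1.8, 3.9]
grip_width: 0.0303
```

```bash
python3 -m handwheel '[[0.3,[0.1,0.01,0],0],[0.3,[0.1,0.01,0],0],[0.3,[0,0,0],0]]'; python3 - <<'E'
from h import *
from rig import capture
for n in("side","wrist"):
    c=capture(n); np.savez(f"{n}9.npz",**{k:np.array(v) for k,v in c.items()})
a=load("side9.npz")["pixels"][90:240,220:390]
cv2.imwrite("pics/m9.png",cv2.resize(a,None,fx=4.5,fy=4,interpolation=cv2.INTER_CUBIC))
E
```

```text
clock: 19.0
eef_pos: [0.6718, -0.1703, 0.037]
tool_rot: [0.471, -0.526, 0.472, 0.528]
wrist_force: [-10.6, -1.3, 3.7]
grip_width: 0.0301
```

View pics/m9.png

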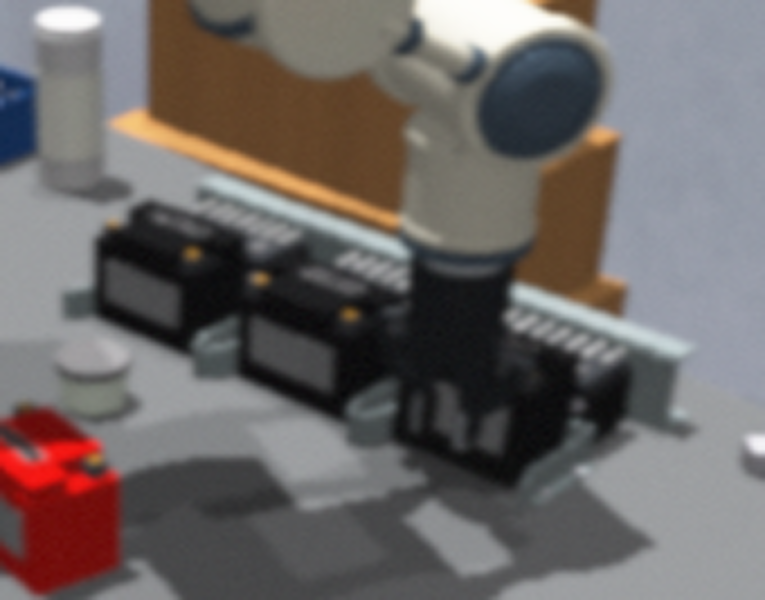

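Side view: the battery is upright between the guides and close to aligned with its neighbours, and there is no stop force yet. Continue in 1 mm steps.

```bash
python3 -m handwheel '[[0.3,[0.1,0.01,0],0],[0.3,[0.1,0.01,0],0],[0.3,[0,0,0],0]]'
```

```text
clock: 19.4
eef_pos: [0.6723, -0.1701, 0.0372]
tool_rot: [0.471, -0.525, 0.473, 0.529]
wrist_force: [-23.0, -1.1, 14.6]
grip_width: 0.03
```

```bash
python3 -m handwheel '[[0.3,[0.1,0.01,0],0],[0.3,[0.1,0.01,0],0],[0.3,[0,0,0],0]]'
```

```text
clock: 19.7
eef_pos: [0.6726, -0.17, 0.0373]
tool_rot: [0.47, -0.524, 0.474, 0.529]
wrist_force: [-35.2, -3.5, 24.6]
grip_width: 0.0299
```

It now bears on the buffers: the tool has stopped at x=0.672 and the force is rising. I stop pushing, back away and inspect.

```bash
python3 -m handwheel '[[0.3,[-0.3,-0.03,0],0],[0.3,[-0.3,-0.03,0],0],[0.3,[-0.5,-0.05,0],0],[0.3,[-2,-0.2,0],0],[0.3,[-4,-0.4,0],0],[0.3,[-4,-0.4,1],0],[0.3,[-4,1,4],0],[0.3,[-4,3,4],0],[0.3,[-4,3,4],0],[0.3,[-3,2,1],0],[0.3,[-2,0,0],0],[0.3,[0,0,0],0],[0.3,[0,0,0],0]]'
python3 - <<'E'
from h import *
from rig import r,capture
for n in("side","top","wrist"):
    c=capture(n); np.savez(f"{n}a.npz",**{k:np.array(v) for k,v in c.items()})
a=load("sidea.npz")["pixels"][90:240,220:390]
cv2.imwrite("pics/ma.png",cv2.resize(a,None,fx=4.5,fy=4,interpolation=cv2.INTER_CUBIC))
t=load("topa.npz");s=load("sidea.npz")
a=t["pixels"][85:210,180:345]; cv2.imwrite("pics/ta.png",cv2.resize(a,None,fx=4.8,fy=4.8,interpolation=cv2.INTER_CUBIC))
g=gold(t,(190,130,340,215));print(g);print(gold(s,(235,150,345,220)))
E
```

```text
clock: 21.0
eef_pos: [0.4197, -0.106, 0.1549]
tool_rot: [-0.472, 0.527, -0.472, -0.526]
wrist_force: [0.1, -0.5, 0.2]
grip_width: 0.0297
[[320.66 144.16   9.  ]
 [293.92 146.23  10.  ]
 [274.04 147.49   8.  ]
 [247.02 149.44   8.  ]
 [226.02 151.32   7.  ]
 [199.02 153.45   8.  ]]
[[333.33 153.99 231.  ]
 [262.3  152.93   7.  ]
 [277.55 159.06   8.  ]
 [297.33 168.06   9.  ]
 [312.84 174.98  10.  ]
 [335.35 184.93  11.  ]
 [240.38 204.4    8.  ]]
```

View pics/ta.png

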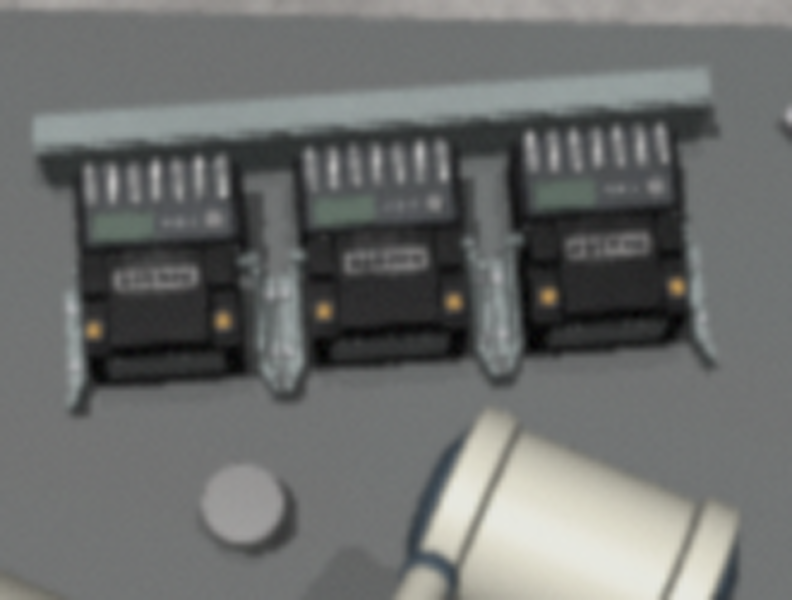

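View pics/ma.png

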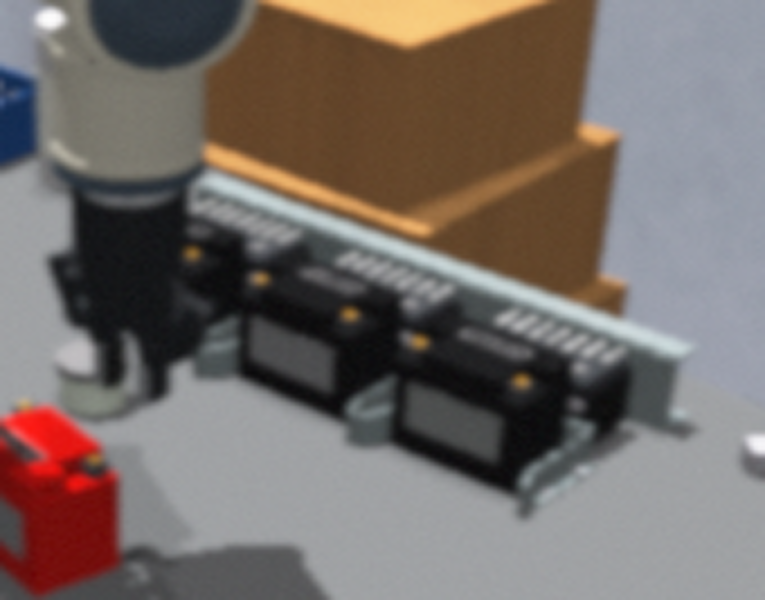

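```bash
python3 - <<'E'
from h import *
s=load("sidea.npz");t=load("topa.npz")
report(plane(t,(293.92,146.23),.104),plane(t,(320.66,144.16),.104))
report(plane(t,(247.02,149.44),.104),plane(t,(274.04,147.49),.104))
report(plane(t,(199.02,153.45),.104),plane(t,(226.02,151.32),.104))
for a,b in [((293.92,146.23),(312.84,174.98)),((320.66,144.16),(335.35,184.93)),((247.02,149.44),(277.55,159.06))]: print(tri(t,a,s,b)[0].round(4))
E
```

```text
centre [ 0.7146 -0.1677] yaw 0.105 L 0.0916 | bay x,y mm [-0.8  2.4] relyaw 0.002
centre [ 0.6992 -0.0087] yaw 0.099 L 0.0923 | bay x,y mm [1.000e-01 1.622e+02] relyaw -0.004
centre [0.6813 0.1544] yaw 0.106 L 0.092 | bay x,y mm [ -0.9 326.2] relyaw 0.003
[ 0.6861 -0.1254  0.106 ]
[ 0.6957 -0.2165  0.1055]
[0.6712 0.0336 0.1062]
```

It is collinear with its neighbours: along bay x -0.8 mm against b -0.9 and c +0.1. Relative yaw is 0.002 and both terminals are at 106 mm, so it stands flat. Because pressing on the buffers gave some upward force, I check with one light nudge that it did not settle back.

```bash
python3 -m handwheel '[[1,[3,-1.9,0],0],[1,[3,-1.9,0],0],[1,[3,-1.9,0],0],[1,[3,-1.5,0],0],[1,[3,0,0],0],[1,[3,0.3,0],0],[1,[3,0.3,0],0],[1,[0.5,0,-4],0],[1,[0,0,-4],0],[1,[0,0,-2.5],0],[1,[0,0,-1],0],[1,[0,0,-0.3],0],[1,[0,0,0],0]]'
```

```text
clock: 22.45
eef_pos: [0.6347, -0.1721, 0.037]
tool_rot: [-0.472, 0.527, -0.472, -0.526]
wrist_force: [0.2, -0.2, -0.6]
grip_width: 0.0001
```

```bash
python3 -m handwheel '[[1,[1,-0.2,0],0],[1,[1,0,0],0],[1,[1,0.1,0],0],[1,[0.2,0,0],0],[1,[0.2,0,0],0],[1,[0,0,0],0]]'
python3 -m handwheel '[[1,[0.1,0,0],0],[1,[0,0,0],0]]'
```

```text
clock: 23.05
eef_pos: [0.6678, -0.1726, 0.0363]
tool_rot: [0.472, -0.526, 0.472, 0.527]
wrist_force: [-4.6, -0.3, -0.1]
grip_width: 0.0001
clock: 23.25
eef_pos: [0.6686, -0.1726, 0.0364]
tool_rot: [0.472, -0.526, 0.472, 0.527]
wrist_force: [-5.0, -0.2, 0.7]
grip_width: -0.0003
```

```bash
python3 -m handwheel '[[1,[0.1,0,0],0],[1,[0,0,0],0]]'
python3 -m handwheel '[[1,[0.1,0,0],0],[1,[0,0,0],0]]'
```

```text
clock: 23.45
eef_pos: [0.6696, -0.1726, 0.0364]
tool_rot: [0.472, -0.526, 0.472, 0.527]
wrist_force: [-5.5, -0.4, 1.4]
grip_width: 0.0002
clock: 23.65
eef_pos: [0.6706, -0.1727, 0.0365]
tool_rot: [0.472, -0.526, 0.472, 0.527]
wrist_force: [-6.1, 0.6, 2.1]
grip_width: -0.0001
```

```bash
python3 -m handwheel '[[1,[0.1,0,0],0],[1,[0,0,0],0]]'
```

```text
clock: 23.85
eef_pos: [0.6716, -0.1727, 0.0364]
tool_rot: [0.472, -0.526, 0.472, 0.527]
wrist_force: [-6.6, -1.0, 2.5]
grip_width: 0.0002
```

```bash
python3 -m handwheel '[[1,[0.1,0,0],0],[1,[0,0,0],0],[1,[0,0,0],0]]'
```

```text
clock: 24.15
eef_pos: [0.672, -0.1727, 0.0364]
tool_rot: [0.471, -0.526, 0.472, 0.527]
wrist_force: [-10.0, -0.5, 4.7]
grip_width: 0.0001
```

```bash
python3 -m handwheel '[[1,[0.05,0,0],0],[1,[0,0,0],0],[1,[0,0,0],0]]'; python3 - <<'E'
from h import *
from rig import capture
c=capture("side"); a=c["pixels"][120:230,280:390]
cv2.imwrite("pics/mb.png",cv2.resize(a,None,fx=5.4,fy=5.4,interpolation=cv2.INTER_CUBIC))
E
```

```text
clock: 24.45
eef_pos: [0.6721, -0.1726, 0.0365]
tool_rot: [0.471, -0.526, 0.472, 0.528]
wrist_force: [-12.5, -0.9, 7.0]
grip_width: 0.0
```

View pics/mb.png

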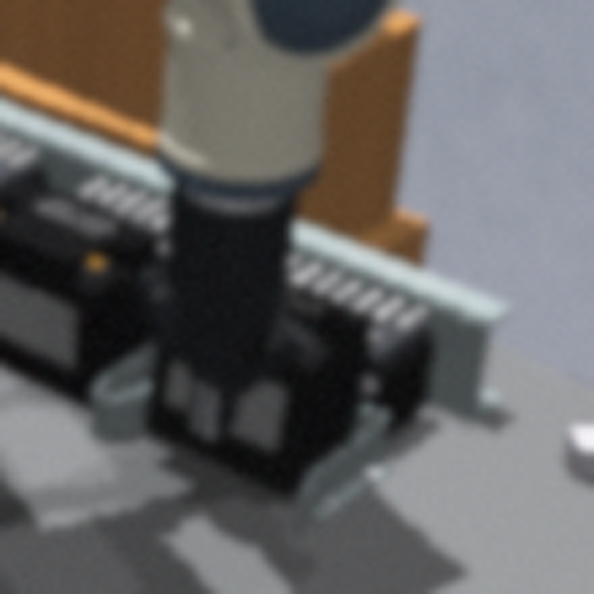

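```bash
python3 -m handwheel '[[1,[-0.1,0,0],0],[1,[-0.1,0,0],0],[1,[-0.3,0,0],0],[1,[-1,0,0],0],[1,[-3,-0.3,0],0],[1,[-4,-0.4,0],0],[1,[-4,0,1],0],[1,[-4,1,4],0],[1,[-4,3,4],0],[1,[-4,3,4],0],[1,[-2,1,1],0],[1,[0,0,0],0],[1,[0,0,0],0]]'
python3 - <<'E'
from h import *
from rig import r,capture
for n in("side","top","wrist"):
    c=capture(n); np.savez(f"{n}c.npz",**{k:np.array(v) for k,v in c.items()})
t=load("topc.npz");s=load("sidec.npz")
a=s["pixels"][90:240,220:390]
cv2.imwrite("pics/mc.png",cv2.resize(a,None,fx=4.5,fy=4,interpolation=cv2.INTER_CUBIC))
a=t["pixels"][110:180,180:340]; cv2.imwrite("pics/tc.png",cv2.resize(a,None,fx=5,fy=5,interpolation=cv2.INTER_CUBIC))
g=gold(t,(190,130,340,215));print(g);print(gold(s,(235,150,345,220)))
for i in (0,2,4):
  if i+1<len(g): report(plane(t,g[i+1][:2],.104),plane(t,g[i][:2],.104))
E
```

```text
clock: 25.8
eef_pos: [0.4316, -0.1144, 0.1542]
tool_rot: [-0.472, 0.527, -0.472, -0.526]
wrist_force: [1.5, 0.1, -0.6]
grip_width: -0.0002
[[320.68 144.27  10.  ]
 [293.83 146.21  11.  ]
 [274.05 147.48   8.  ]
 [247.02 149.44   8.  ]
 [226.02 151.32   7.  ]
 [199.02 153.45   8.  ]]
[[333.32 153.99 231.  ]
 [277.55 159.06   8.  ]
 [297.33 168.06   9.  ]
 [312.95 174.99   9.  ]
 [335.36 184.94  11.  ]
 [240.38 204.4    8.  ]]
centre [ 0.7145 -0.1677] yaw 0.099 L 0.0919 | bay x,y mm [-1.   2.4] relyaw -0.004
centre [ 0.6992 -0.0087] yaw 0.1 L 0.0923 | bay x,y mm [  0.2 162.1] relyaw -0.003
centre [0.6813 0.1544] yaw 0.106 L 0.092 | bay x,y mm [ -0.9 326.2] relyaw 0.003
```

View pics/tc.png

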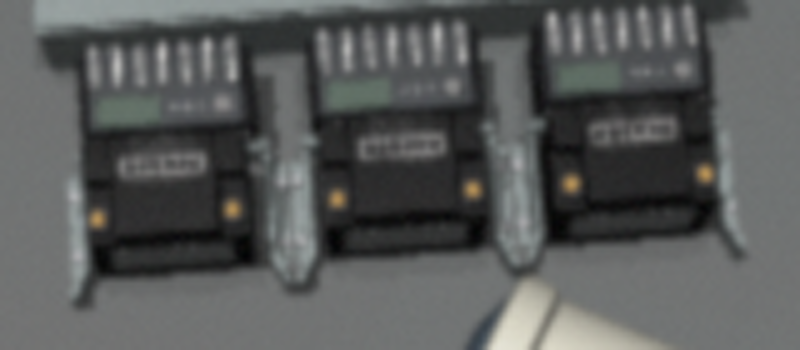

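The rest position is unchanged by the nudge. Its distance to the buffers is worth one direct look from above into the gap between the battery and the stop, beside battery c. I turn the wrist so its camera is over the rack, at a safe height.

```bash
python3 -m handwheel '[[1,[0,0,3],-8.5],[1,[0,0,3],-8.5],[1,[1.3,0.1,0],-8.5],[1,[1.3,0.1,0],-8.5],[1,[1.3,0.1,0],-8.5],[1,[1.3,0.1,0],-8.5],[1,[1.3,0.1,0],-8.5],[1,[1.3,0.1,0],-8.5],[1,[1.3,0.1,0],-8.5],[1,[1.3,0.1,0],-8.5],[1,[1.3,0.1,0],-8.5],[1,[1.3,0.1,0],-8.5],[1,[1.3,0.1,0],-8.5],[1,[1.3,0.1,0],-8.5],[1,[1.3,0.1,0],-8.5],[1,[1.3,0.1,0],-8.5],[1,[1.3,0.1,0],-8.5],[1,[1.3,0.1,0],-8.5],[1,[1.3,0.1,0],-8.5],[1,[1.3,0.1,0],-8.5]]'
python3 -m handwheel '[[1,[0,0,0],-8.5],[1,[0,0,0],-1.5],[1,[0,0,0],0],[1,[0,0,0],0]]'
python3 - <<'E'
from h import *
from rig import r,capture
c=capture("wrist"); np.savez("wristd.npz",**{k:np.array(v) for k,v in c.items()}); print(c["position"])
cv2.imwrite("pics/wd.png",c["pixels"])
E
```

```text
clock: 27.95
eef_pos: [0.6662, -0.0965, 0.2125]
tool_rot: [0.564, 0.426, 0.565, -0.426]
wrist_force: [-0.6, -0.4, -0.5]
grip_width: 0.0002
clock: 28.35
eef_pos: [0.6651, -0.0964, 0.2133]
tool_rot: [0.527, 0.471, 0.528, -0.471]
wrist_force: [-0.4, 0.9, -0.1]
grip_width: -0.0002
[ 0.747799   -0.08692757  0.35658759]
```

View pics/wd.png

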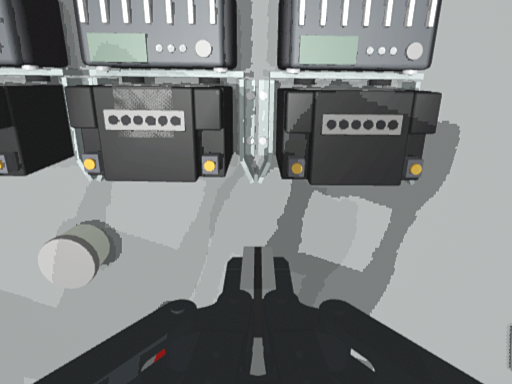

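```bash
python3 - <<'E'
from h import *
w=load("wristd.npz"); a=w["pixels"]
u=cv2.resize(a[55:110,60:260],None,fx=4,fy=5,interpolation=cv2.INTER_CUBIC);v=cv2.resize(a[55:110,260:460],None,fx=4,fy=5,interpolation=cv2.INTER_CUBIC)
cv2.imwrite("pics/gap.png",np.vstack([u,v]))
g=gold(w,(0,140,512,200));print(g)
for k in g: print(plane(w,k[:2],.106).round(4))
E
```

```text
[[ 89.25 163.6  110.  ]
 [  0.71 164.76  21.  ]
 [209.07 165.32  98.  ]
 [296.43 168.05  99.  ]
 [415.49 168.75 111.  ]]
[0.6738 0.034  0.106 ]
[0.6652 0.1014 0.106 ]
[ 0.6827 -0.0571  0.106 ]
[ 0.6881 -0.124   0.106 ]
[ 0.6979 -0.215   0.106 ]
```

View pics/gap.png

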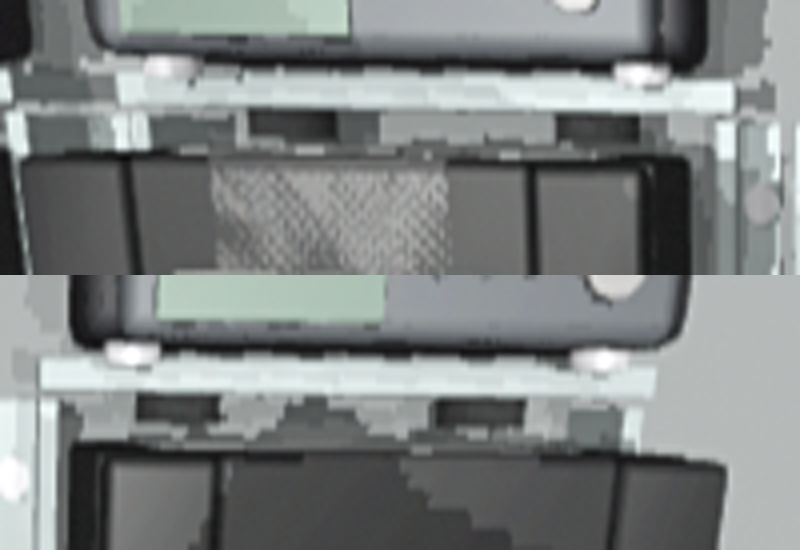

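```bash
python3 - <<'E'
from h import *
w=load("wristd.npz"); print(w["intrinsics"][0,0])
def bay(P): e=P[:2]-B; c,s=np.cos(YB),np.sin(YB); return (1e3*np.array([c*e[0]+s*e[1],-s*e[0]+c*e[1]])).round(1)
fu=lambda x,y:(x/4+60-.4,y/5+55-.4); fv=lambda x,y:(x/4+260-.4,(y-275)/5+55-.4)
for n,p,z in [("c bufL end",fu(290,138),.025),("c bufR end",fu(598,140),.025),("c edge L",fu(60,157),.09),("c edge R",fu(640,163),.09),
 ("our bufL",fv(178,427),.025),("our bufR",fv(480,429),.025),("our edge L",fv(90,446),.09),("our edge R",fv(680,463),.09),("our bar near L",fv(60,393),.036),("our bar near R",fv(640,393),.036),("c bar near L",fu(120,106),.036),("c bar near R",fu(730,110),.036)]:
    print(n,bay(plane(w,p,z)), bay(plane(w,p,z-.005)))
E
python3 - <<'E'
import cv2,numpy as np
a=np.load("wristd.npz")["pixels"][66:106,270:445]
g=cv2.convertScaleAbs(a,alpha=1.6,beta=10)
cv2.imwrite("pics/gap2.png",cv2.resize(g,None,fx=4.5,fy=12,interpolation=cv2.INTER_NEAREST))
E
```

```text
335.36480582303597
c bufL end [ 38.1 196.6] [ 38.  198.3]
c bufR end [ 38.4 124.4] [ 38.4 125.1]
c edge L [ 35.4 217.3] [ 35.3 219.9]
c edge R [ 35.6 107.8] [ 35.5 108.3]
our bufL [37.1 35.3] [37.1 34.6]
our bufR [ 37.5 -35.7] [ 37.4 -37.5]
our edge L [34.9 60.4] [34.8 60.1]
our edge R [ 33.5 -51.8] [ 33.4 -54.3]
our bar near L [42.8 63.7] [42.9 63.4]
our bar near R [ 44.1 -67.2] [ 44.2 -69.5]
c bar near L [ 43.2 230.3] [ 43.3 232.7]
c bar near R [43.9 93. ] [44.  93.2]
```

View pics/gap2.png

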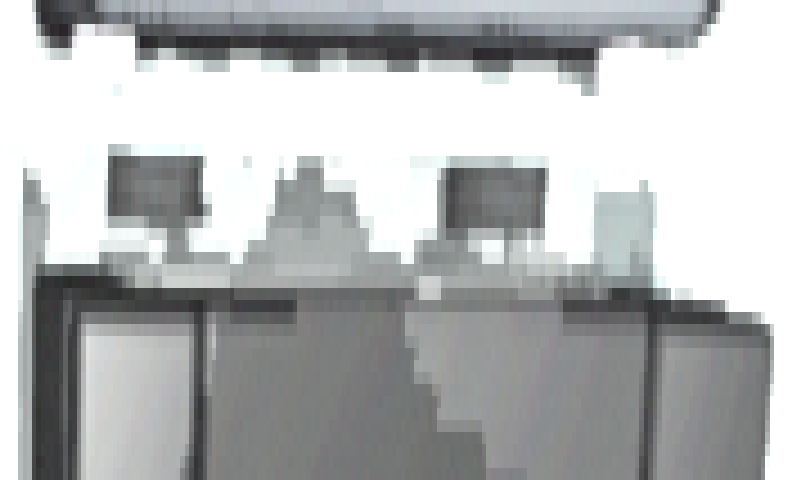

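Gap view: battery c's far face is parallel to the stop, at 7.8 and 8.3 mm from the bar. Ours is 7.9 mm at the left buffer (crop 155,185) but about 10.6 mm at the right (495,195). So the left side is home, and the right side lags about 2 mm (roughly 0.02 rad). I'll mend it with a light push low on the right half of the near face.

```bash
python3 -m handwheel '[[1,[-2.5,0,0],0],[1,[-2,-2,0],0],[1,[0,-3,0],0],[1,[0,-3,0],0],[1,[0,-3,0],0],[1,[0,0,-4],0],[1,[0,0,-4],0],[1,[0,0,-4],0],[1,[0,0,-3],0],[1,[0,0,-2],0],[1,[0,0,-0.6],0],[1,[0,0,0],0]]'
python3 -m handwheel '[[1,[1,0.1,0],0],[1,[1,0.1,0],0],[1,[1,0.1,0],0],[1,[0.5,0.05,0],0],[1,[0.3,0.03,0],0],[1,[0.3,0.03,0],0],[1,[0,0,0],0]]'
```

```text
clock: 29.6
eef_pos: [0.62, -0.2062, 0.0374]
tool_rot: [0.527, 0.471, 0.527, -0.472]
wrist_force: [-0.6, 0.1, 0.1]
grip_width: -0.0001
clock: 30.3
eef_pos: [0.6614, -0.2021, 0.0377]
tool_rot: [0.527, 0.472, 0.527, -0.472]
wrist_force: [-0.1, 0.4, 0.2]
grip_width: -0.0002
```

```bash
python3 -m handwheel '[[1,[0.3,0.03,0],0],[1,[0.3,0.03,0],0],[1,[0,0,0],0]]'; python3 -m handwheel '[[1,[0.1,0.01,0],0],[1,[0.1,0.01,0],0],[1,[0,0,0],0]]'; python3 - <<'E'
from h import *
from rig import capture
c=capture("wrist"); np.savez("wriste.npz",**{k:np.array(v) for k,v in c.items()}); print(c["position"])
cv2.imwrite("pics/we.png",c["pixels"])
E
```

```text
clock: 30.6
eef_pos: [0.6668, -0.2015, 0.0375]
tool_rot: [0.526, 0.472, 0.527, -0.472]
wrist_force: [-4.4, -0.8, -1.5]
grip_width: 0.0
clock: 30.9
eef_pos: [0.6686, -0.2013, 0.0376]
tool_rot: [0.526, 0.472, 0.527, -0.472]
wrist_force: [-6.4, -0.9, 2.1]
grip_width: -0.0004
[ 0.75136089 -0.19216535  0.18075807]
```

View pics/we.png

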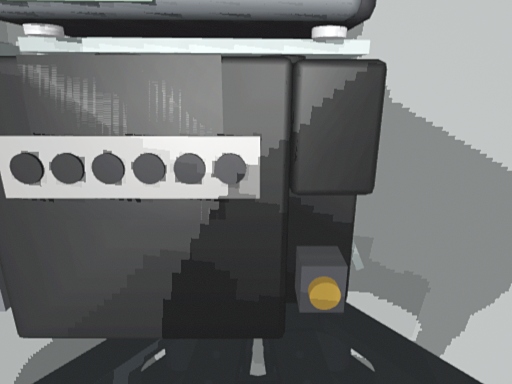

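```bash
python3 -m handwheel '[[1,[0.1,0.01,0],0],[1,[0.1,0.01,0],0],[1,[0,0,0],0]]'; python3 -m handwheel '[[1,[0.1,0.01,0],0],[1,[0.1,0.01,0],0],[1,[0,0,0],0]]'
```

```text
clock: 31.25
eef_pos: [0.6706, -0.2011, 0.0376]
tool_rot: [0.526, 0.472, 0.527, -0.472]
wrist_force: [-5.9, -0.5, 2.2]
grip_width: -0.0001
clock: 31.55
eef_pos: [0.6726, -0.2009, 0.0376]
tool_rot: [0.526, 0.472, 0.527, -0.472]
wrist_force: [-6.1, 0.3, 2.8]
grip_width: 0.0001
```

```bash
python3 -m handwheel '[[1,[0.1,0.01,0],0],[1,[0,0,0],0]]'; python3 - <<'E'
from h import *
from rig import capture
c=capture("wrist"); np.savez("wristf.npz",**{k:np.array(v) for k,v in c.items()}); print(c["position"])
cv2.imwrite("pics/wf.png",c["pixels"])
E
```

```text
clock: 31.75
eef_pos: [0.6736, -0.2008, 0.0376]
tool_rot: [0.526, 0.472, 0.527, -0.472]
wrist_force: [-5.9, -0.5, 2.8]
grip_width: 0.0002
[ 0.75639281 -0.19166874  0.18081226]
```

View pics/wf.png

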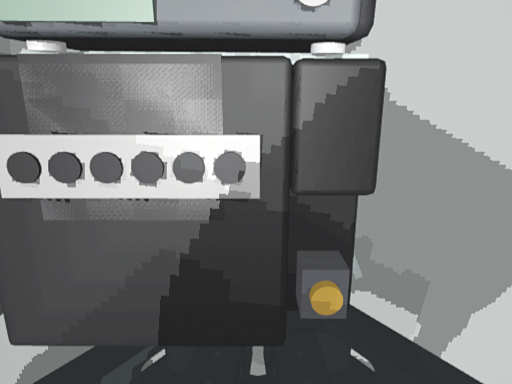

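The battery's right side follows the tool at about 6 N, so it is sliding. I back off, watching for any drag force, and look from above again.

```bash
python3 -m handwheel '[[1,[-0.1,0,0],0]]'; python3 -m handwheel '[[1,[-0.2,0,0],0],[1,[-0.2,0,0],0]]';python3 -m handwheel '[[1,[-1,0,0],0],[1,[-2,0,0],0],[1,[-2,0,2],0],[1,[0,2,4],0],[1,[0,3,4],0],[1,[0,3,4],0],[1,[0,2.5,3.6],0],[1,[2,0,0],0],[1,[2.5,0,0],0],[1,[0,0,0],0],[1,[0,0,0],0]]'
cat > look.py <<'E'
from h import *
from rig import capture
import sys
n=sys.argv[1]
c=capture("wrist"); w={k:np.array(v) for k,v in c.items()}; np.savez(n+".npz",**w)
g=gold(w,(30,140,512,200)); P=[plane(w,k[:2],.106) for k in g]
P=sorted(P,key=lambda p:-p[1])[-4:]
report(P[0],P[1]); report(P[2],P[3])
a=w["pixels"]
u=cv2.resize(a[50:110,60:260],None,fx=4,fy=5,interpolation=cv2.INTER_CUBIC);v=cv2.resize(a[50:110,260:460],None,fx=4,fy=5,interpolation=cv2.INTER_CUBIC)
cv2.imwrite(f"pics/{n}.png",np.vstack([u,v])); cv2.imwrite(f"pics/{n}full.png",a)
print(w["position"])
E
python3 look.py g1
python3 - <<'E'
from h import *
w=load("wristd.npz"); g=gold(w,(30,140,512,200)); P=sorted([plane(w,k[:2],.106) for k in g],key=lambda p:-p[1])
print("before");report(P[0],P[1]); report(P[2],P[3])
E
```

```text
clock: 31.9
eef_pos: [0.6727, -0.2008, 0.0375]
tool_rot: [0.526, 0.472, 0.527, -0.472]
wrist_force: [-4.0, -1.1, -2.5]
grip_width: -0.0003
clock: 32.1
eef_pos: [0.6687, -0.2008, 0.0375]
tool_rot: [0.526, 0.472, 0.527, -0.472]
wrist_force: [-4.0, -0.4, -2.2]
grip_width: 0.0
clock: 33.2
eef_pos: [0.664, -0.0957, 0.2135]
tool_rot: [0.527, 0.472, 0.527, -0.472]
wrist_force: [0.1, 0.6, 0.5]
grip_width: 0.0
centre [ 0.7025 -0.0092] yaw 0.098 L 0.0915 | bay x,y mm [  3.4 161.3] relyaw -0.005
centre [ 0.7172 -0.167 ] yaw 0.107 L 0.0915 | bay x,y mm [1.8 2.9] relyaw 0.004
[ 0.74657611 -0.08657651  0.35684282]
before
centre [ 0.7026 -0.0092] yaw 0.098 L 0.0916 | bay x,y mm [  3.5 161.3] relyaw -0.005
centre [ 0.7174 -0.1669] yaw 0.107 L 0.0916 | bay x,y mm [2.  2.9] relyaw 0.004
```

View pics/g1.png

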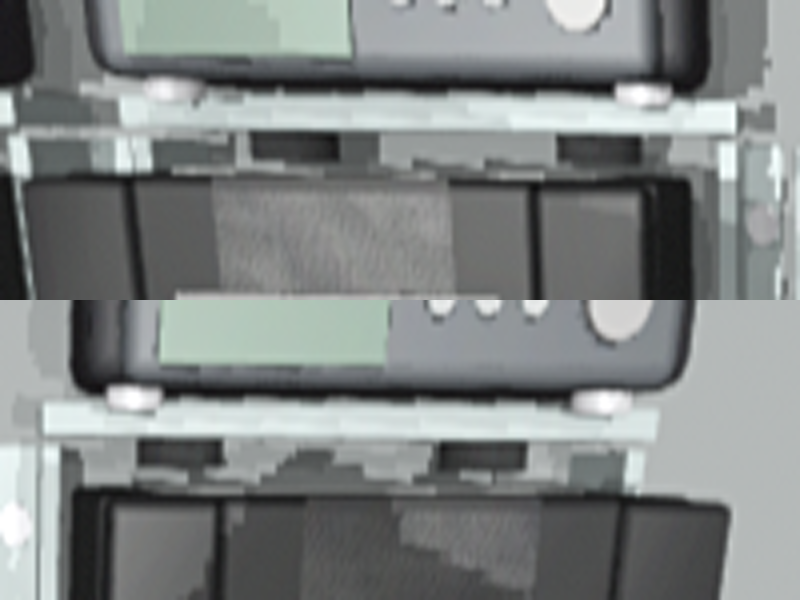

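Telling: while I backed off, the battery pushed the tool back with 4 N and came to rest exactly where it was. It was rocking, not sliding, so something higher on the gripper meets the battery near its top before the pads do. I check the gripper's profile in an earlier side view.

```bash
python3 - <<'E'
from h import *
def mark(n,tcp,head,out,x0,y0,x1,y1,f):
    s=load(n); a=cv2.resize(s["pixels"][y0:y1,x0:x1],None,fx=f,fy=f,interpolation=cv2.INTER_CUBIC)
    a=cv2.convertScaleAbs(a,alpha=1.8,beta=20)
    d=np.array([-np.sin(head),np.cos(head),0])  # perp to jaw
    for h in (0,.02,.04,.055,.073,.1):
        for k in(-.011,.011,-.038,.038):
            u=(proj(s,np.array(tcp)+d*k+[0,0,h])-[x0,y0]+.5)*f
            cv2.circle(a,(int(u[0]),int(u[1])),2,(0,0,255) if h!=.073 else (0,255,0),-1)
    cv2.imwrite(out,a)
mark("side1.npz",[.5704,-.0192,.2307],np.radians(75.7),"pics/prof1.png",225,70,305,150,7)
mark("side2.npz",[.5899,-.0362,.0522],np.radians(-7.9),"pics/prof2.png",235,120,325,200,7)
E
```

```text
(no output)
```

View pics/prof1.png

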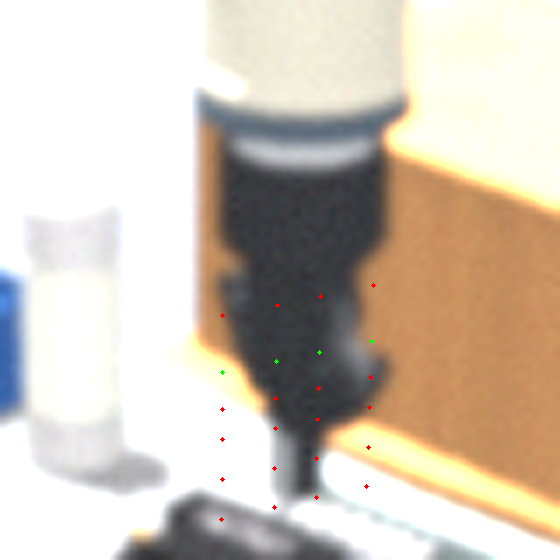

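View pics/prof2.png

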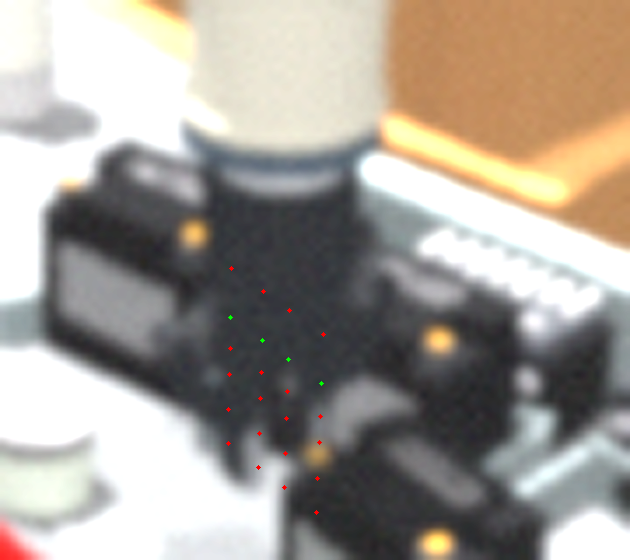

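```bash
python3 - <<'E'
from h import *
w=load("g1.npz"); a=w["pixels"]
def bay(P): e=P[:2]-B; c,s=np.cos(YB),np.sin(YB); return 1e3*np.array([c*e[0]+s*e[1],-s*e[0]+c*e[1]])
g=cv2.cvtColor(a,cv2.COLOR_BGR2GRAY).astype(float)
def edge(col,r0,r1):   # strongest bright->dark, subpixel
    p=g[r0:r1,col-1:col+2].mean(1); d=-np.diff(p); i=int(d.argmax()); 
    if 0<i<len(d)-1: o=(d[i-1]-d[i+1])/(2*(d[i-1]-2*d[i]+d[i+1])) 
    else: o=0
    return r0+i+.5+o,d[i]
def fit(cols,r0,r1,z,n):
    P=np.array([bay(plane(w,(c,edge(c,r0,r1)[0]),z)) for c in cols])
    k=np.polyfit(P[:,1],P[:,0],1); res=P[:,0]-np.polyval(k,P[:,1])
    m=abs(res)<1; k=np.polyfit(P[m,1],P[m,0],1); return k
for n,cols,yc in(("c",range(100,230,4),162),("ours",range(285,415,4),2.5)):
    for nm,r0,r1,z in(("bar",70,84,.036),("edge",82,96,.09)):
        k=fit(cols,r0,r1,z,nm); print(n,nm,"x at centre",np.polyval(k,yc).round(2),"slope",k[0].round(4),"at±36",np.polyval(k,[yc+36,yc-36]).round(1))
crop=a[64:104,75:445]; cv2.imwrite("pics/g1b.png",cv2.resize(cv2.convertScaleAbs(crop,alpha=1.5,beta=15),(800,560),interpolation=cv2.INTER_NEAREST))
E
```

```text
c bar x at centre 43.38 slope 0.0019 at±36 [43.4 43.3]
c edge x at centre 36.24 slope 0.0033 at±36 [36.4 36.1]
ours bar x at centre 43.28 slope 0.0019 at±36 [43.3 43.2]
ours edge x at centre 34.65 slope -0.0013 at±36 [34.6 34.7]
```

View pics/g1b.png

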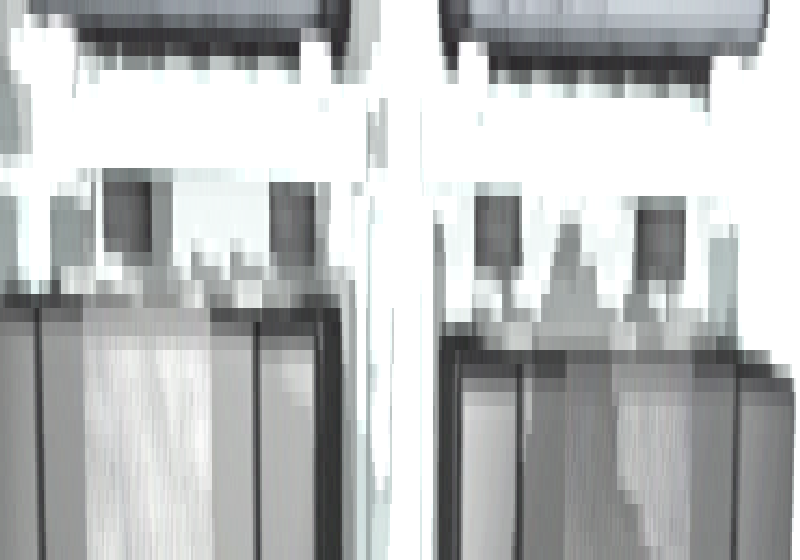

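Edge fits from above: bar lines agree to 0.1 mm. Our far face is square (-0.003 rad) but stands 1.5 mm farther out than c's (8.6 against 7.1 mm from the bar). The hard press tilted it and let the base creep back, and shut fingers touch too high. I'll finish with the fingers 30 mm open, where the pads met the face properly, and press only until first buffer contact.

```bash
python3 -m handwheel '[[0.3,[-2.4,0,0],0],[0.3,[-2,-2.2,0],0],[0.3,[0,-3,0],0],[0.3,[0,-3,0],0],[0.3,[0,0,-4],0],[0.3,[0,0,-4],0],[0.3,[0,0,-4],0],[0.3,[0,0,-3],0],[0.3,[0,0,-2],0],[0.3,[0,0,-0.6],0],[0.3,[0,0,0],0]]'
python3 -m handwheel '[[0.3,[1,0.1,0],0],[0.3,[1,0.1,0],0],[0.3,[1,0.1,0],0],[0.3,[0.4,0.04,0],0],[0.3,[0.3,0.03,0],0],[0.3,[0.3,0.03,0],0],[0.3,[0,0,0],0]]'
```

```text
clock: 34.35
eef_pos: [0.6195, -0.1778, 0.0375]
tool_rot: [0.526, 0.472, 0.527, -0.472]
wrist_force: [0.1, 0.2, -0.1]
grip_width: 0.0298
clock: 35.05
eef_pos: [0.6604, -0.1738, 0.0377]
tool_rot: [0.527, 0.472, 0.527, -0.472]
wrist_force: [0.3, -0.2, -0.9]
grip_width: 0.03
```

```bash
python3 -m handwheel '[[0.3,[0.2,0.02,0],0],[0.3,[0.2,0.02,0],0]]'; python3 -m handwheel '[[0.3,[0.1,0.01,0],0]]'; python3 -m handwheel '[[0.3,[0.1,0.01,0],0]]'
```

```text
clock: 35.25
eef_pos: [0.6635, -0.1734, 0.0376]
tool_rot: [0.526, 0.472, 0.527, -0.472]
wrist_force: [-6.8, -0.3, 2.4]
grip_width: 0.0297
clock: 35.35
eef_pos: [0.6643, -0.1733, 0.0376]
tool_rot: [0.526, 0.472, 0.527, -0.472]
wrist_force: [-6.4, -0.8, 1.9]
grip_width: 0.03
clock: 35.45
eef_pos: [0.6652, -0.1732, 0.0375]
tool_rot: [0.526, 0.471, 0.527, -0.472]
wrist_force: [-7.3, -0.1, 3.0]
grip_width: 0.0296
```

Contact still begins early (x≈0.663, with rising vertical force). So the knuckle links meet the upper case at about 0.1 m before the pads do, and it rocks. With the gripper fully open the links move outboard of the case, leaving only the two wide-set pads. I back off and try that.

```bash
python3 -m handwheel '[[0.3,[-0.2,0,0],0],[0.3,[-0.4,0,0],0],[0.3,[-2,-0.2,0],0],[-1,[-2.5,-0.2,0],0],[-1,[0,0,-0.2],0],[-1,[0,0,0],0],[-1,[0,0,0],0],[-1,[0,0,0],0]]'
python3 -m handwheel '[[-1,[1.2,0.12,0],0],[-1,[1.2,0.12,0],0],[-1,[1.2,0.12,0],0],[-1,[0.8,0.08,0],0],[-1,[0,0,0],0]]'
```

```text
clock: 36.25
eef_pos: [0.6161, -0.1773, 0.0358]
tool_rot: [0.527, 0.472, 0.526, -0.472]
wrist_force: [-0.0, -0.9, 0.2]
grip_width: 0.0851
clock: 36.75
eef_pos: [0.6604, -0.1727, 0.0357]
tool_rot: [0.527, 0.472, 0.527, -0.472]
wrist_force: [0.6, 0.2, -0.8]
grip_width: 0.0854
```

```bash
for i in 1 2 3 4 5; do python3 -m handwheel '[[-1,[0.1,0.01,0],0]]' | grep -E "pos|force"; done
```

```text
eef_pos: [0.6599, -0.1726, 0.0355]
wrist_force: [-0.5, -0.5, 0.6]
eef_pos: [0.6608, -0.1726, 0.0356]
wrist_force: [0.5, 0.5, -1.5]
eef_pos: [0.6619, -0.1726, 0.0357]
wrist_force: [-0.1, 0.0, 0.5]
eef_pos: [0.6628, -0.1725, 0.0357]
wrist_force: [-5.5, -1.4, 1.4]
eef_pos: [0.6634, -0.1723, 0.0356]
wrist_force: [-6.7, -0.6, 2.9]
```

```bash
python3 - <<'E'
from h import *
from rig import capture
for n in("side","wrist"):
    c=capture(n); np.savez(f"{n}h.npz",**{k:np.array(v) for k,v in c.items()})
a=load("sideh.npz")["pixels"][140:215,295:370]
cv2.imwrite("pics/mh.png",cv2.resize(cv2.convertScaleAbs(a,alpha=2,beta=25),None,fx=7.9,fy=7.9,interpolation=cv2.INTER_CUBIC))
cv2.imwrite("pics/wh.png",cv2.convertScaleAbs(load("wristh.npz")["pixels"],alpha=1.7,beta=20))
E
```

```text
(no output)
```

View pics/mh.png

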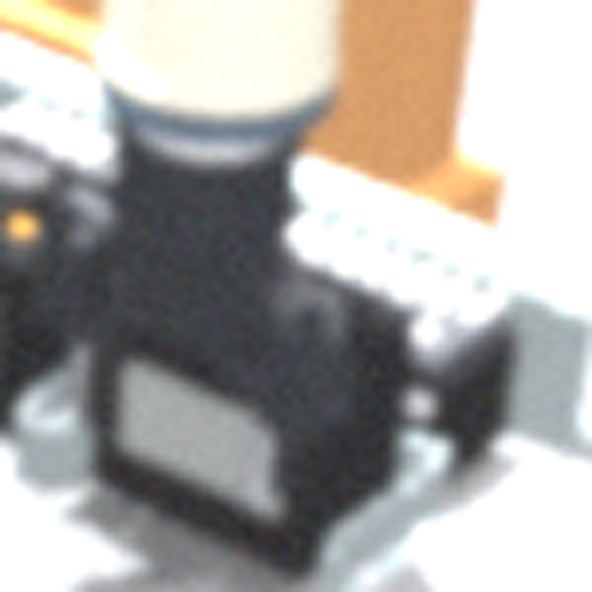

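View pics/wh.png

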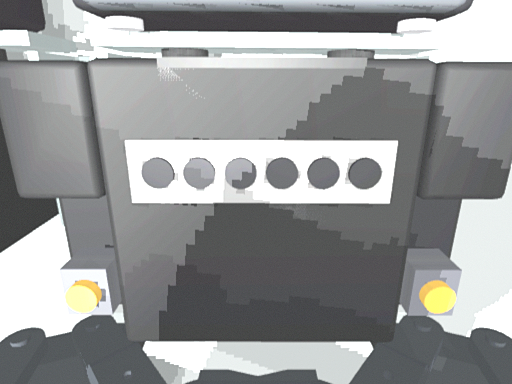

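```bash
python3 - <<'E'
from h import *
w=load("wristh.npz"); print(w["position"],rot(w)[:,2])
T=np.array([.6634,-.1723,.0356]); c,s=np.cos(YB),np.sin(YB)
def rel(P): e=P-T; return (1e3*np.array([c*e[0]+s*e[1],-s*e[0]+c*e[1],P[2]])).round(1)
for n,p,z in [("plateau near edge",(265,340),.106),("plateau near edge@.1",(265,340),.1),("far edge",(265,58),.1),("termL near",(65,312),.1),("term gold L",(83,296),.106),("gold R",(438,297),.106),("knuckL tip",(95,320),.106),("knuckL tip",(95,320),.09),("knuckR",(420,320),.09),("palm",(255,372),.11),("palm hi",(255,372),.13)]: print(n,rel(plane(w,p,z)))
E
```

```text
[ 0.74635935 -0.16317788  0.17874722] [0.32161258 0.03556248 0.94620328]
plateau near edge [ 17.4  -1.9 106. ]
plateau near edge@.1 [ 12.   -2.1 100. ]
far edge [ 88.1  -1.1 100. ]
termL near [ 21.4  54.3 100. ]
term gold L [ 31.1  44.8 106. ]
gold R [ 31.3 -46.  106. ]
knuckL tip [ 23.6  42.8 106. ]
knuckL tip [10.5 52.1 90. ]
knuckR [ 11.1 -52.   90. ]
palm [ 10.5   0.7 110. ]
palm hi [ 31.7   0.7 130. ]
```

```bash
python3 - <<'E'
from h import *
w=load("wristh.npz")
T=np.array([.6634,-.1723,.0356]); c,s=np.cos(YB),np.sin(YB)
def rel(P): e=P-T; return (1e3*np.array([c*e[0]+s*e[1],-s*e[0]+c*e[1],P[2]])).round(1)
for n,p in [("outer L",(0,350)),("outer R",(510,350)),("inner knuckle L",(95,320)),("inL right side",(150,370))]:
    for z in(.09,.1,.11,.12,.13): print(n,z,rel(plane(w,p,z))[:2])
# start view: open gripper seen from side0
s0=load("side0.npz"); cv2.imwrite("pics/open0.png",cv2.resize(cv2.convertScaleAbs(s0["pixels"][0:130,0:110],alpha=1.8,beta=20),None,fx=5,fy=4.6,interpolation=cv2.INTER_CUBIC))
w2=load("wrist2.npz")
E
```

```text
outer L 0.09 [-1.8 85.5]
outer L 0.1 [ 7.8 75.9]
outer L 0.11 [17.4 66.3]
outer L 0.12 [27.  56.8]
outer L 0.13 [36.6 47.2]
outer R 0.09 [ -0.8 -83.9]
outer R 0.1 [  8.7 -74.4]
outer R 0.11 [ 18.2 -64.9]
outer R 0.12 [ 27.7 -55.4]
outer R 0.13 [ 37.2 -45.9]
inner knuckle L 0.09 [10.5 52.1]
inner knuckle L 0.1 [18.7 46.3]
inner knuckle L 0.11 [26.9 40.5]
inner knuckle L 0.12 [35.2 34.7]
inner knuckle L 0.13 [43.4 28.9]
inL right side 0.09 [-10.   36.5]
inL right side 0.1 [ 0.5 32.4]
inL right side 0.11 [11.  28.4]
inL right side 0.12 [21.6 24.3]
inL right side 0.13 [32.1 20.3]
```

View pics/open0.png

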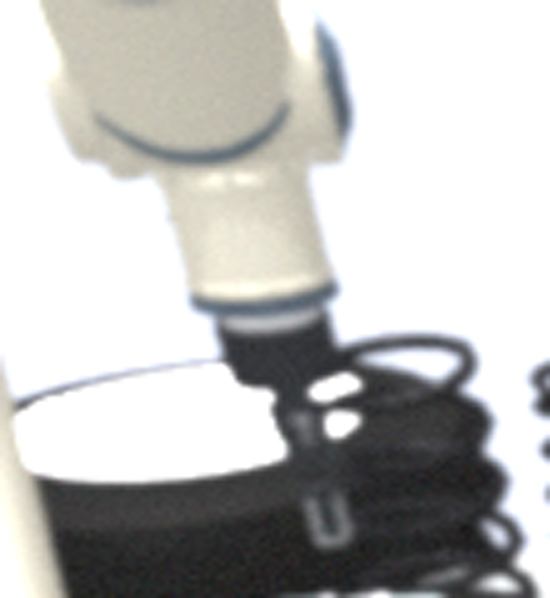

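The view puts the knuckle joints (±66 mm across, about 17 mm half depth) at z≈0.11, against the lid. The pads alone can only reach the face if I raise the tool about 7 mm, so contact is about 54 mm up. That is near the tipping limit, but tipping shows up at once in the force and is reversible at 1 mm steps. I'll try it gently for the last 1.5 mm.

```bash
python3 -m handwheel '[[-1,[-0.2,-0.02,0],0],[-1,[-0.5,-0.05,0],0],[-1,[-1,-0.1,0],0],[-1,[0,0,0.7],0],[-1,[1,0.1,0],0],[-1,[0.5,0.05,0],0],[-1,[0,0,0],0]]'; python3 -m handwheel '[[-1,[0.2,0.02,0],0],[-1,[0,0,0],0]]'
```

```text
clock: 38.05
eef_pos: [0.6635, -0.1725, 0.0429]
tool_rot: [0.527, 0.472, 0.526, -0.472]
wrist_force: [0.4, -0.6, -0.7]
grip_width: 0.0856
clock: 38.25
eef_pos: [0.6644, -0.1722, 0.0425]
tool_rot: [0.527, 0.472, 0.527, -0.472]
wrist_force: [-0.3, -0.4, -0.3]
grip_width: 0.0855
```

```bash
python3 -m handwheel '[[-1,[0.15,0.015,0],0],[-1,[0,0,0],0]]'; python3 -m handwheel '[[-1,[0.15,0.015,0],0],[-1,[0,0,0],0]]'
```

```text
clock: 38.45
eef_pos: [0.6658, -0.1722, 0.0427]
tool_rot: [0.527, 0.472, 0.527, -0.472]
wrist_force: [-0.5, -0.2, -0.2]
grip_width: 0.0851
clock: 38.65
eef_pos: [0.6674, -0.1721, 0.0428]
tool_rot: [0.527, 0.472, 0.527, -0.472]
wrist_force: [0.2, -0.1, 0.5]
grip_width: 0.0856
```

No contact at 0.667 now, so the knuckles clear. Continue.

```bash
python3 -m handwheel '[[-1,[0.1,0.01,0],0],[-1,[0,0,0],0]]'; python3 -m handwheel '[[-1,[0.1,0.01,0],0],[-1,[0,0,0],0]]'
```

```text
clock: 38.85
eef_pos: [0.6681, -0.172, 0.0427]
tool_rot: [0.527, 0.472, 0.527, -0.472]
wrist_force: [-1.4, -0.5, 0.8]
grip_width: 0.0854
clock: 39.05
eef_pos: [0.6683, -0.172, 0.0427]
tool_rot: [0.526, 0.471, 0.527, -0.472]
wrist_force: [-7.9, -2.5, 5.1]
grip_width: 0.0858
```

```bash
python3 -m handwheel '[[-1,[0.1,0.01,0],0],[-1,[0,0,0],0]]'
```

```text
clock: 39.25
eef_pos: [0.6688, -0.1719, 0.0427]
tool_rot: [0.526, 0.471, 0.527, -0.472]
wrist_force: [-11.4, -2.8, 7.4]
grip_width: 0.0856
```

```bash
python3 -m handwheel '[[-1,[0.1,0.01,0],0],[-1,[0,0,0],0]]'
```

```text
clock: 39.45
eef_pos: [0.6697, -0.1717, 0.0426]
tool_rot: [0.526, 0.471, 0.527, -0.473]
wrist_force: [-11.3, -2.5, 6.5]
grip_width: 0.0851
```

```bash
python3 -m handwheel '[[-1,[0.1,0.01,0],0],[-1,[0,0,0],0]]'
```

```text
clock: 39.65
eef_pos: [0.6706, -0.1716, 0.0427]
tool_rot: [0.526, 0.471, 0.528, -0.473]
wrist_force: [-11.9, -2.2, 6.9]
grip_width: 0.0856
```

```bash
python3 - <<'E'
from h import *
from rig import capture
c=capture("wrist"); w={k:np.array(v) for k,v in c.items()}; np.savez("wristi.npz",**w)
cv2.imwrite("pics/wi.png",cv2.convertScaleAbs(w["pixels"],alpha=1.7,beta=20))
print(gold(w,(0,200,512,384)),w["position"]); v=load("wristh.npz"); print(gold(v,(0,200,512,384)),v["position"])
E
```

```text
[[ 97.9  297.65 742.  ]
 [420.94 297.62 759.  ]] [ 0.75371636 -0.16244845  0.18568876]
[[ 82.08 296.77 924.  ]
 [437.77 297.05 931.  ]] [ 0.74635935 -0.16317788  0.17874722]
```

View pics/wi.png

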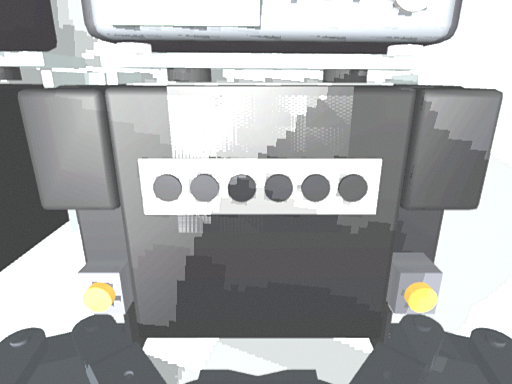

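Terminal spacing in this view gives an unchanged terminal height, so it is sliding flat. Continue until the force steps up.

```bash
python3 -m handwheel '[[-1,[0.1,0.01,0],0],[-1,[0,0,0],0]]'
```

```text
clock: 39.9
eef_pos: [0.6709, -0.1715, 0.0426]
tool_rot: [0.525, 0.471, 0.528, -0.473]
wrist_force: [-16.6, -2.1, 11.0]
grip_width: 0.0854
```

```bash
python3 -m handwheel '[[-1,[0.1,0.01,0],0],[-1,[0,0,0],0]]'
```

```text
clock: 40.1
eef_pos: [0.671, -0.1715, 0.0427]
tool_rot: [0.525, 0.471, 0.528, -0.473]
wrist_force: [-24.5, -3.3, 16.2]
grip_width: 0.0852
```

The force steps up with the position fixed at 0.671: buffers reached after about 2 mm of slide. Retreat and re-measure from above.

```bash
python3 -m handwheel '[[-1,[-0.2,-0.02,0],0],[-1,[-0.2,-0.02,0],0],[-1,[-0.3,-0.03,0],0],[-1,[-1.5,-0.15,0],0],[-1,[-3,-0.3,0],0],[-1,[0,1,4],0],[-1,[0,2,4],0],[-1,[0,3,4],0],[-1,[0,2,4],0],[-1,[2,0,1],0],[-1,[2.5,0,0],0],[-1,[0,0,0],0],[-1,[0,0,0],0]]'
python3 look.py g2
python3 - <<'E'
from h import *
w=load("g2.npz"); a=w["pixels"]
def bay(P): e=P[:2]-B; c,s=np.cos(YB),np.sin(YB); return 1e3*np.array([c*e[0]+s*e[1],-s*e[0]+c*e[1]])
cv2.imwrite("pics/g2b.png",cv2.resize(cv2.convertScaleAbs(a[55:115,60:460],alpha=1.5,beta=15),(800,600),interpolation=cv2.INTER_NEAREST))
E
```

```text
clock: 41.4
eef_pos: [0.6671, -0.0964, 0.2124]
tool_rot: [0.527, 0.472, 0.527, -0.472]
wrist_force: [0.3, -0.5, 0.4]
grip_width: 0.0856
centre [ 0.7025 -0.0093] yaw 0.097 L 0.0916 | bay x,y mm [  3.4 161.2] relyaw -0.006
centre [ 0.7198 -0.1665] yaw 0.108 L 0.0916 | bay x,y mm [4.5 3. ] relyaw 0.005
[ 0.74978596 -0.08719358  0.35557743]
```

View pics/g2b.png

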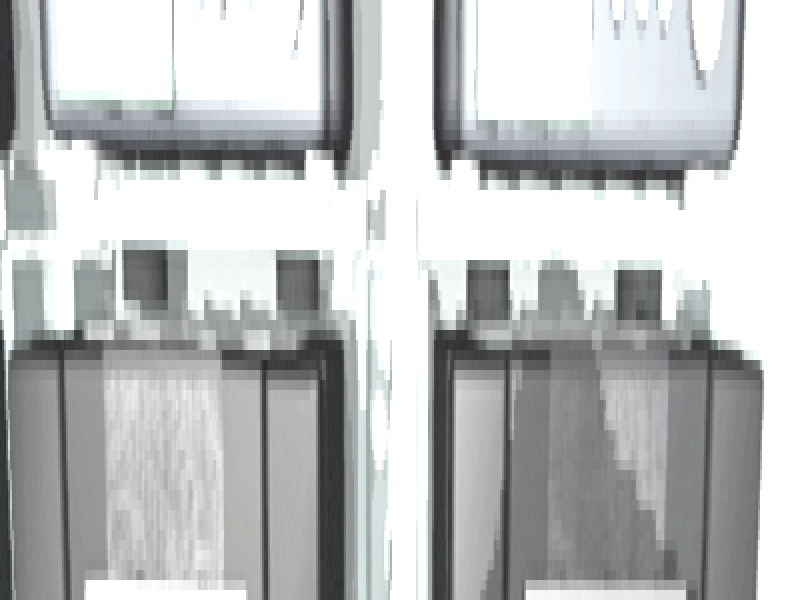

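It moved +2.7 mm: now bay x is 1.1 mm deeper than c, so it is against the buffers, and yaw is within 0.005 of the rack. One last look at the whole scene before handing in.

```bash
python3 -m handwheel '[[-1,[-4,1,1],0],[-1,[-4,1,1],0],[-1,[-4,1,1],0],[-1,[-4,1,0],0],[-1,[-3,1,0],0],[-1,[0,0,0],0]]'
python3 - <<'E'
from h import *
from rig import capture
t,s=[{k:np.array(v) for k,v in capture(n).items()} for n in("top","side")]
t0,s0=load("top0.npz"),load("side0.npz")
g=gold(t,(190,130,340,215));h=gold(s,(235,150,345,220));print(g);print(h)
cv2.imwrite("pics/fin_t.png",t["pixels"]);cv2.imwrite("pics/fin_s.png",s["pixels"])
print("heights",tri(t,g[1][:2],s,(312.9,175))[0].round(4))
E
```

```text
clock: 42.05
eef_pos: [0.4726, -0.0453, 0.2427]
tool_rot: [0.526, 0.471, 0.527, -0.472]
wrist_force: [-0.7, 0.0, -0.4]
grip_width: 0.0855
[[320.5  143.61  10.  ]
 [293.64 145.74  10.  ]
 [226.02 151.32   7.  ]
 [199.02 153.45   8.  ]]
[[333.32 153.98 231.  ]
 [262.2  152.87   8.  ]
 [277.55 159.07   8.  ]
 [297.32 168.03  11.  ]
 [313.17 174.69  11.  ]
 [335.72 184.41  11.  ]
 [240.53 204.29  10.  ]]
heights [ 0.688  -0.1244  0.1048]
```

View pics/fin_t.png

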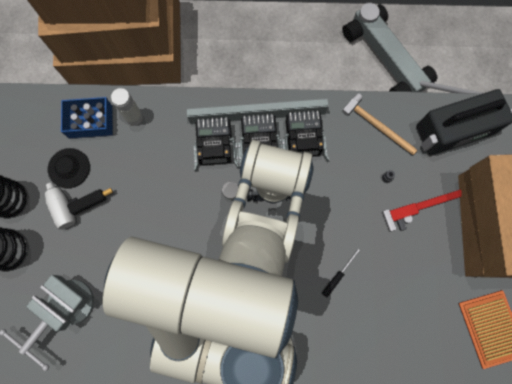

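View pics/fin_s.png

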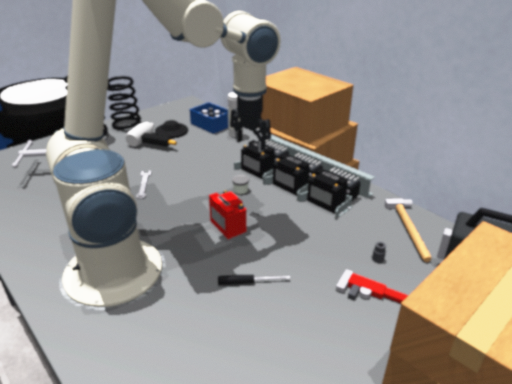

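Final views: the battery stands in the right bay in line with its neighbours. The neighbours' terminals are at the same pixels as at the start, the red look-alike, tub, socket and tools look undisturbed, and the gripper is clear. Handing in.

```bash
python3 -c "
from rig import ticket
print(ticket.finish_job())"
```

```text
the job is handed in; nothing more can be done
None
```

I slid the loose black battery into the empty right-hand bay, square and against the buffers, and handed the job in at about 42 s of the 67 s allowed. It was pushed throughout, never gripped or lifted.

**Moves:** I pushed its left end to centre and turn it, then pushed its near broad face into the bay in stages.

**Last checks:**
- **Home:** the last push met the buffers with the tool stopped at x = 0.671 and the force rising to about 25 N. Seen from above, the battery now sits about 1 mm deeper than its neighbour.
- **Square:** it is within 0.005 rad of the rack and about 3 mm left of the bay's centre line.
- **Upright:** its terminals are 105–106 mm above the bench.
- **Bystanders:** the neighbours' terminals are at their starting pixels wherever they were visible. The red look-alike, tub, socket and tools look unmoved.

**What went wrong or disagreed:**
- **High contact:** at the low tool height, the gripper's knuckles touched the case near its top before the pads reached it. The forward pushes before the last one therefore tilted the battery slightly.
- **Short at first:** my first final push left it about 1.5 mm short although its force suggested it was home. Two further nudges, one meant to fix what I wrongly took for a skew, only rocked it.
- **Higher than asked:** the last 2–3 mm was pushed by the pads alone at an estimated 55 mm up, above the recommended 40 mm. It slid flat, without rocking.
- **Camera offset:** the wrist and top cameras disagreed by about 3 mm in absolute position, so I judged "home" by comparing with the neighbouring battery and by the contact force.

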